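Get the drill press ready for the spacer block

ROBOT

A 6-joint arm with a two-finger parallel gripper is mounted at the origin on the work surface. World frame = base frame: x ahead of the robot, y to its left, z up, the work surface at z = 0. Lengths are in m, angles in degrees, forces in N, time in s.
With the tool pointing down it reaches from about 0.4 to 0.825 m from the base axis. Payload 7 kg.
Tool frame: the origin (TCP) lies at the very end of the fingers, on their centre line; the grasp point (between the pads) lies 19 mm behind it; z points along the fingers, y is the line along which they close (so a half turn about z gives the same grasp; the last joint's range is limited). The gripper opens to 88 mm and grips with 3 to 60 N. Pads are 19 mm wide; open, the fingers measure 130 mm over their backs; the gripper's body (78 mm by 193 mm) begins 47 mm behind the grasp point.
Start: joints at [-50.758, 20.546, 0.682, 0, -70.136, -16.507], TCP at [0.261, -0.623, 0.227] pointing down, gripper open.
Joint ranges: [-176.03, 176.03], [-82.01, 121.73], [-58.28, 71.71], [-173.87, 95.51], [-174.79, -0.11], [-173.66, 173.66]. Speed limits (degrees/s): [136.94, 136.94, 172.46, 180, 180, 180].

INTERFACE

Orientations are given as [roll, pitch, yaw] about the fixed x, y, z axes, in that order (R = Rz(yaw) Ry(pitch) Rx(roll)).
In Python, from plant import ctrl, cams, workorder gives the robot as it stands.
- The arm moves only by the tool play_rows, never from a script. Its argument "motion" is a list of rows, each an object of numbers: "x", "y", "z": the shift along the tool's x, y, z normalised to -1 to 1, where 1 is 0.025 m; "rx", "ry", "rz": the turn, a rotation vector about the tool's x, y, z normalised to -1 to 1, where 1 is 4 degrees. A call has 1 to 20 rows; each row shifts and turns the commanded pose from where the row before left it, along the tool's axes as they then stand; what a row does not reach is not made up. A row lasts 1/8 s, in which the tool goes at most 62.5 mm and 10.7 degrees, less where a joint would pass 70% of its speed; a pose out of reach is approached as far as the arm can. A call with a number of a shift or a turn outside -1 to 1 is refused whole. A call with a gripper value outside its range is refused whole. "fingers" is the opening, from -1 (shut) to 1 (fully open), set as the call begins (left out, the last holds). The fingers move at their own pace and stop on an object; the grip force is fixed at half the most. Time passes only in rows, so rows that do not move let the fingers close. It gives the time, the measured TCP pose, the force, the opening and the grip force at its end, in the units of the state.
- ctrl.get_obs(): the state, without advancing time (a new reading comes with each control period).
- cams.snapshot(name): name is "scene" or "top" or "wrist"; returns the picture (420x560x3 uint8, blue, green, red); there is no depth.
- cams.get_calibration(name): a dict with "vertical_fov" (degrees; the focal length in pixels is half the picture's height over the tangent of half this angle, whatever the lens; pixels are square), "cx", "cy" (the principal point, pixels), "k1" (the pictures are not rectified: a ray, as slopes to the right and down, at radius r is drawn at 1 + k1 r^2 times it, then the intrinsics apply), "position" and "rotation" of the camera in the world. Camera axes: x right, y up, looking along -z (the intrinsics and any distortion apply to the point x, -y, -z); pixel columns grow to the right and rows downward; lengths in m; the calibration is good to about 2 mm. A picture is of the moment at which its call begins: read the wrist's pose just before it. get_calibration takes no time and is no camera call; for the wrist camera it gives the pose at the moment of the call.
- workorder.close_job(): hands the job in; it is judged then, once.
The state is a dict: "clock": time; "joint_pos": joint angles; "qvel": joint speeds; "tau": joint torques, N m; "tool_pos": TCP position; "orientation": TCP orientation; "force": force on the tool from outside, world axes, zero at the start; "moment": the same for the moment, N m; "opening": finger opening in m; "gripper_force": force on a finger pad.
Only numpy, scipy, OpenCV 4.12 (cv2) and the standard library are available. Lean on these libraries where they do the work, as an engineer would, in place of code of your own. Each camera call takes 0.05 s, during which the arm holds its last target. There are 200 camera calls.

TASK

Get the drilling job ready: tip the tall aluminium block over backwards, away from the robot, so that it lies on its back on the plywood board with its blue face up, and roll the knurled speed wheel on the yellow switch box with a fingertip, click by click, up to where its white line stands at the green mark. Leave the red stop button and everything else on the bench alone.

Things in the scene. Friction and masses are not known exactly. Their poses are not given: they have to be found in the camera images.
- switch_box: Yellow switch box, fixed, 170 mm deep (x), 220 wide (y), 50 high at the front (-x), 134 at the back. Origin: centre of underside. Its face slopes 30 degrees: in box axes its outward normal is (-0.5, 0, 0.866), 'up the face' is (0.866, 0, 0.5). On it: knurled speed wheel at y = -30 mm, red stop button at y = +60 mm (42 mm across on a 58 mm collar, 22 mm proud).
- guard_bar (a point): Middle of the 12 mm thick steel guard bar across the full box width (along box y), 8 mm farther in box x and 80 mm higher than wheel_crown. A gripper pointing straight down cannot reach the wheel past it: come in tilted about 30 degrees from vertical, along the face normal, from the front.
- wheel_crown (a point): Fixed point on the box, at (-29, -30, 101) mm in its axes: where the wheel's edge stands farthest out, 16 mm proud of the face. The wheel, 70 mm diameter, 20 mm wide, has its axle along box y, 35 mm behind this point along the face normal. Black cheeks, 4 mm lower, flank it (44 mm over both) with grey ticks every 15 degrees (one per click) and a broad green mark.
- speed_wheel (a joint): Wheel angle, rad, 0 to 2.09 (stops); grows as the edge rolls up the face, away from the robot. Clicks every 15 degrees (0.262 rad, 9.2 mm of edge); released, it settles at the nearest click (0, 0.262, ...). Turns with 1 to 1.5 N at the edge: a fingertip pressed on with 3 to 7 N drags it by friction. White line at green mark: 1.309 (click 5). Starts at click 0, 1 or 2.
- white_line (a point): White line across the wheel's knurled edge, 35 mm from the axle; it turns with the wheel. At click 5 it meets the green mark, 15 degrees up the face beyond wheel_crown; at click 0 it is just inside the box.
- stop_button (a joint): Travel of the red mushroom stop button, m: 0 out, 0.006 fully in; springs back, 8 N fully in.
- backing_board: Plywood drilling board fixed to the bench, 160 mm (x) by 150 mm (y), 12 mm thick. Origin: centre of underside. Its -x edge is the step that blocks the foot of the aluminium block.
- block: Loose aluminium block, 50 x 50 mm, 130 tall, 0.48 to 0.72 kg, on end on the bench, its back (+x) against the board's -x edge. Origin: centre of its foot, z along its length. Front (-x) is blue with a white cross. Pushed along its +x near the top, it turns over the board's edge, balances at about 25 degrees, then falls flat on the board.
- block_mid (a point): Middle of the aluminium block.
- blue_face (a point): Middle of the block's blue front face; when the block lies on its back on the board this point is 62 mm above the bench.
- tap_wrench: Bystander, loose: steel tap wrench lying flat, bar 150 mm long along its y, 22 mm high. Origin: centre of the underside.
- bit_tin: Bystander, loose: closed blue and steel tin of drill bits, 77 x 117 x 34 mm. Origin: centre of the underside.
- handwheel: Bystander, loose: black cast handwheel lying flat, 142 mm across, with a red upright grip to 57 mm high. Origin: centre of the underside.
- vee_block: Bystander, loose: steel V-block 50 x 40 x 36 mm. Origin: centre of the underside.
- oil_bottle: Bystander, loose: green oil bottle with red cap, 60 mm across, 170 mm tall, standing. Origin: centre of the underside.
- hammer: Bystander, loose: hammer lying flat.
Not all that is in view belongs to the job. Several things look just like the backing_board: the one meant starts farthest from the robot's base.

How it is judged:
By the outcome, as a careful person would: the job done as asked, in the order asked, and still so for the second after the job is handed in, with the robot touching nothing.
It also fails if it takes over 64 s, if anything falls off the work surface, if the arm or the gripper's body presses on something with over 40 N, if the wrist force passes 120 N, or if a joint passes its speed limit or range.

## Working session

There is one attempt and no reset: what is moved stays moved. The work goes in short steps, Python scripts to look and compute and a tool call to move; the robot and the scene stay as the last step left them, time stands still between calls to the robot, and variables do not carry over. Pictures are saved under pics/ and viewed, at most 10 in all, crops included, and the job is handed in when it is done.

Besides the shell and the picture viewer there is one more tool, called after "Request:" in YAML: its name, and indented under it one key for each argument. play_rows: Moves the arm, as the interface text tells. Its arguments: {"type":"object","properties":{"motion":{"type":"array"},"fingers":{"type":"number"}},"required":["motion"]}

```bash
mkdir -p pics; ls; cat > h.py <<'E'
import numpy as np, cv2
from plant import ctrl, cams, workorder
from scipy.spatial.transform import Rotation as R
def ray(c,u,v):
    f=210/np.tan(np.radians(c["vertical_fov"])/2)
    d=np.array([(u-c["cx"])/f,(v-c["cy"])/f]); s=d.copy()
    for _ in range(30): s=d/(1+c["k1"]*(s@s))
    M=np.array(c["rotation"]); 
    w=M@np.array([s[0],-s[1],-1]); return np.array(c["position"]),w/np.linalg.norm(w)
def onz(c,u,v,z):
    p,w=ray(c,u,v); return p+w*(z-p[2])/w[2]
def proj(c,P):
    f=210/np.tan(np.radians(c["vertical_fov"])/2)
    q=np.array(c["rotation"]).T@(np.array(P)-np.array(c["position"]))
    s=np.array([q[0],-q[1]])/-q[2]; s=s*(1+c["k1"]*(s@s)); return s*f+[c["cx"],c["cy"]]
def tri(rays):
    A=0;b=0
    for p,w in rays:
        K=np.eye(3)-np.outer(w,w);A=A+K;b=b+K@p
    return np.linalg.solve(A,b)
def cal(n):
    c=cams.get_calibration(n); 
    return c
E
python3 - <<'E'
from h import *
for n in ("scene","top"):
    c=cal(n); print(n,{k:np.round(v,4).tolist() for k,v in c.items()})
    im=cams.snapshot(n); cv2.imwrite(f"pics/{n}0.png",im); cv2.imwrite(f"pics/{n}0b.png",cv2.resize(im,(800,600),interpolation=cv2.INTER_CUBIC))
print(ctrl.get_obs())
E
```

```text
pics
scene {'vertical_fov': 54.2495, 'cx': 285.2687, 'cy': 210.7831, 'k1': 0.0194, 'position': [1.2027, 0.4062, 0.9434], 'rotation': [44.5819, -0.7563, 121.6308]}
top {'vertical_fov': 57.4386, 'cx': 285.536, 'cy': 203.9774, 'k1': -0.1052, 'position': [0.4779, -0.0126, 1.1641], 'rotation': [3.1501, -0.7771, -88.4806]}
{'clock': 0.1, 'joint_pos': array([-5.07580390e+01,  2.05889644e+01,  6.39662943e-01, -1.52126761e-02,
       -7.01378990e+01, -1.65062413e+01]), 'qvel': array([ 0.12243528, -0.04896461, -0.02456284,  0.13389121,  0.11476774,
        0.11139358]), 'tau': array([-2.99257845e-04, -5.84163916e+01,  2.93750685e+01,  7.01546252e+00,
        1.01826258e-02, -7.49711035e-05]), 'tool_pos': array([ 0.26065845, -0.62216691,  0.22571076]), 'orientation': array([ 1.79912330e+02, -1.10650064e-02, -1.57269451e+02]), 'force': array([-0.05491375,  0.2540841 ,  0.34476514]), 'moment': array([-0.01924127,  0.03814394, -0.02299524]), 'gripper_force': 0.0, 'opening': 0.08780270079688472}
```

View pics/scene0b.png

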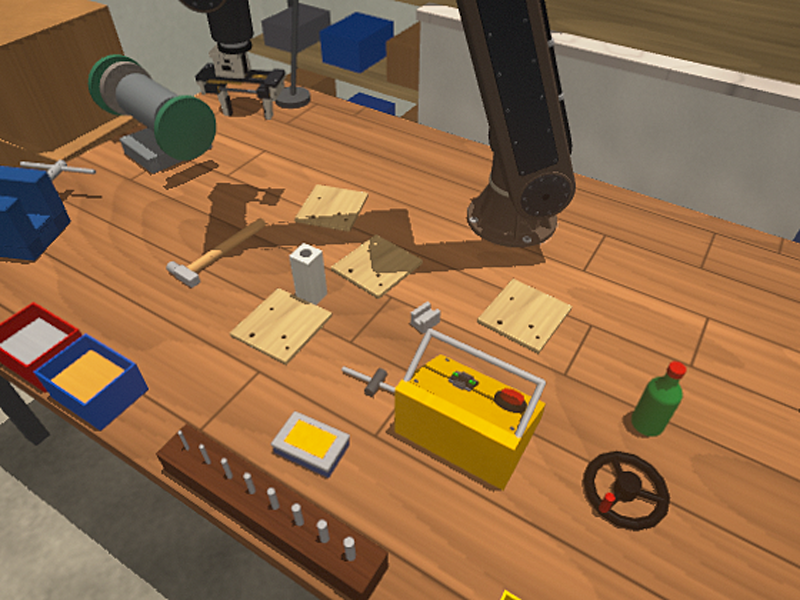

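View pics/top0b.png

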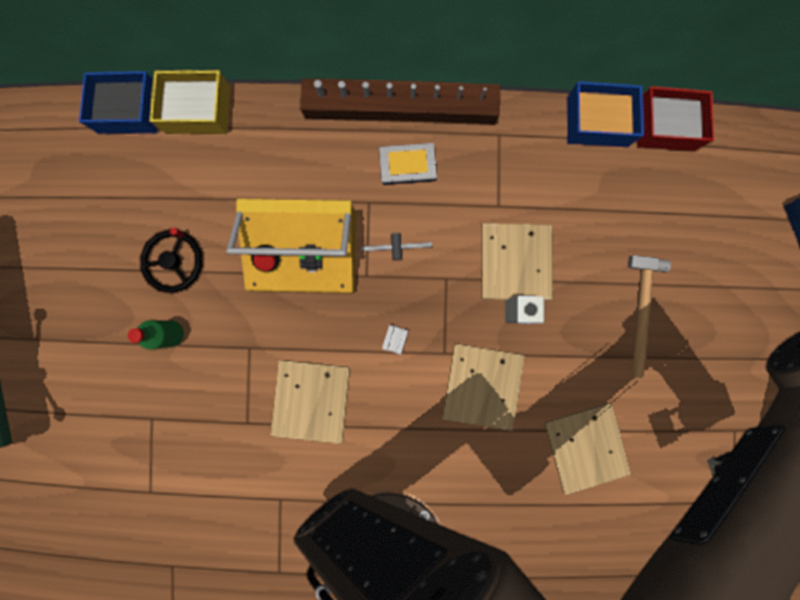

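The pictures show the target board (top view, about (517,261) of 800x600) with the block at (525,308) standing on its near side. The box is at (298,245) with the red button at (265,260) and the wheel at (311,258). I'll measure these now.

```bash
cat >> h.py <<'E'
def cal(n):
    c=dict(cams.get_calibration(n)); c["rotation"]=R.from_euler("xyz",c["rotation"],degrees=True).as_matrix(); return c
E
python3 - <<'E'
from h import *
T=cv2.imread("pics/top0.png"); S=cv2.imread("pics/scene0.png")
ct,cs=cal("top"),cal("scene")
h=cv2.cvtColor(T,cv2.COLOR_BGR2HSV)
# board
m=cv2.inRange(h,(15,40,150),(28,140,255)); 
sub=np.zeros_like(m); sub[150:212,330:395]=m[150:212,330:395]
cn=max(cv2.findContours(sub,0,2)[0],key=cv2.contourArea)
b=cv2.boxPoints(cv2.minAreaRect(cn)); print("board",cv2.contourArea(cn)); 
for p in b: print(p.round(1),onz(ct,*p,0.012).round(4))
# block top
m=cv2.inRange(h,(0,0,165),(180,35,255)); sub=np.zeros_like(m); sub[195:235,345:390]=m[195:235,345:390]
cn=max(cv2.findContours(sub,0,2)[0],key=cv2.contourArea); b=cv2.boxPoints(cv2.minAreaRect(cn)); print("block")
for p in b: print(p.round(1),onz(ct,*p,0.13).round(4))
# yellow
m=cv2.inRange(h,(22,150,90),(35,255,255)); sub=np.zeros_like(m); sub[130:215,155:260]=m[130:215,155:260]
cn=cv2.findContours(sub,0,2)[0]; cn=cv2.convexHull(np.vstack([k for k in cn if cv2.contourArea(k)>20])); print("box hull",cv2.approxPolyDP(cn,2,True)[:,0].tolist())
a=cv2.resize(T[130:225,150:270],(760,600),interpolation=cv2.INTER_CUBIC)
bimg=cv2.resize(S[220:350,265:395],(600,600),interpolation=cv2.INTER_CUBIC)
cv2.imwrite("pics/a.png",a);cv2.imwrite("pics/b.png",bimg)
c2=cv2.resize(T[150:235,325:410],(400,400),interpolation=cv2.INTER_CUBIC); d2=cv2.resize(S[150:260,150:260],(400,400),interpolation=cv2.INTER_CUBIC)
cv2.imwrite("pics/ab.png",np.vstack([np.hstack([cv2.resize(a,(400,300)),cv2.resize(bimg,(400,300))]),np.hstack([cv2.resize(c2,(400,300)),cv2.resize(d2,(400,300))])]))
E
```

```text
board 2404.0
[338. 156.] [ 0.6925 -0.1825  0.012 ]
[386. 156.] [ 0.6976 -0.331   0.012 ]
[386. 209.] [ 0.5347 -0.3325  0.012 ]
[338. 209.] [ 0.5308 -0.1854  0.012 ]
block
[363. 207.] [ 0.5327 -0.236   0.13  ]
[380. 207.] [ 0.5339 -0.283   0.13  ]
[380. 225.] [ 0.4849 -0.2837  0.13  ]
[363. 225.] [ 0.4838 -0.2368  0.13  ]
box hull [[166, 140], [245, 141], [245, 149], [166, 147]]
```

View pics/ab.png

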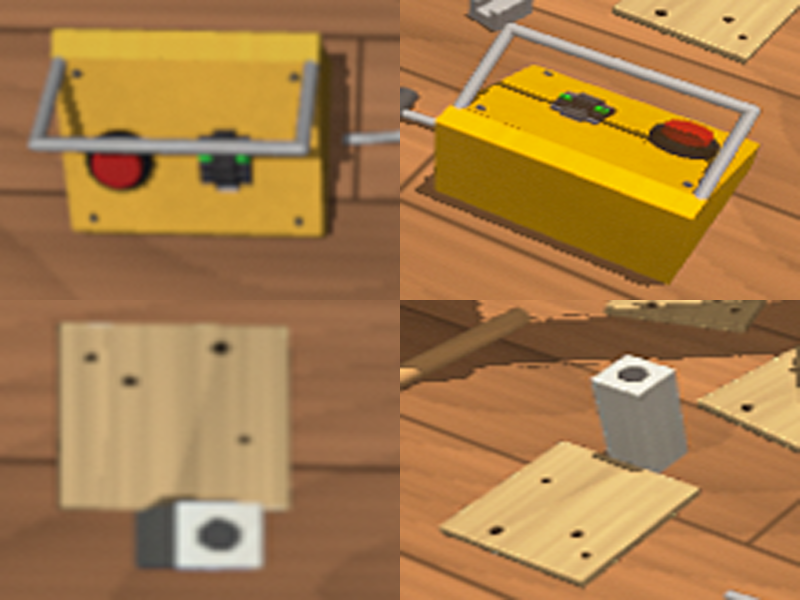

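View pics/b.png

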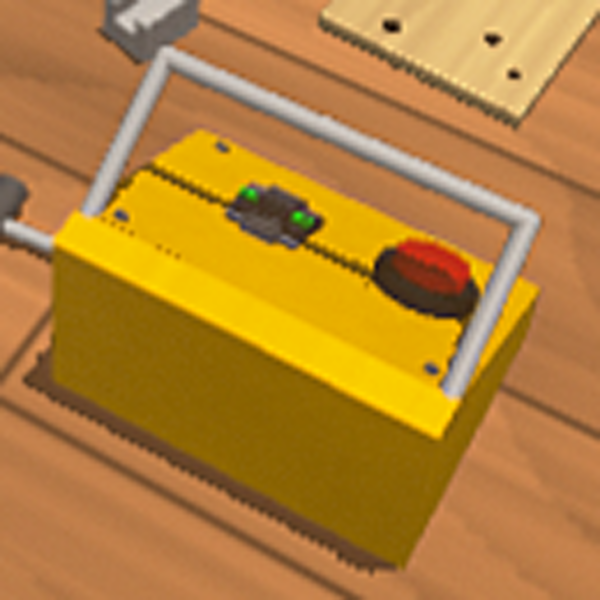

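The crops show the box's visible corners in both views, with green marks at both cheeks and the line near the wheel's front side. Next I'll compute the box pose from the corner pixels and the shift the tool needs to reach the block.

```bash
cat >> h.py <<'E'
def need(P,rpy):
    "tool-frame shift (units of 25mm) and turn (units of 4deg) from present pose"
    o=ctrl.get_obs(); M=R.from_euler("xyz",o["orientation"],degrees=True); N=R.from_euler("xyz",rpy,degrees=True)
    d=np.array(P)-o["tool_pos"]
    return "shift now-axes",(M.inv().apply(d)/.025).round(2),"shift end-axes",(N.inv().apply(d)/.025).round(2),"turn",((M.inv()*N).as_rotvec(degrees=True)/4).round(2)
E
python3 - <<'E'
from h import *
ct,cs=cal("top"),cal("scene")
L=[]
def add(c,uv,b):
    p=onz(c,*uv,b[2]); L.append((p[:2],b[:2])); print(b,p.round(4))
add(ct,(165.6,139.3),(.085,.11,.134)); add(ct,(246.2,140),(.085,-.11,.134))
add(ct,(171.6,203.5),(-.085,.11,.05)); add(ct,(247.5,204.7),(-.085,-.11,.05))
add(cs,(276.5,272.6),(.085,-.11,.134)); add(cs,(360.3,314.7),(.085,.11,.134))
add(cs,(352.3,343.1),(.085,.11,0)); add(cs,(381.6,282.8),(-.085,.11,.05))
A=np.array([l[0] for l in L]);B=np.array([l[1] for l in L])
a=A-A.mean(0);b=B-B.mean(0); th=np.arctan2((b[:,0]*a[:,1]-b[:,1]*a[:,0]).sum(),(a*b).sum())
Q=np.array([[np.cos(th),-np.sin(th)],[np.sin(th),np.cos(th)]]); t=A.mean(0)-Q@B.mean(0)
print("box",t,np.degrees(th),"res mm",((A-B@Q.T-t)*1000).round(1).tolist())
print("crown",t+Q@[-.029,-.03])
print("block scene: top corners")
for u,v in ((592,380),(632,355),(677,371),(640,397)):
    print(onz(cs,150+(u-400)*110/400,150+(v-300)*110/300,.13).round(4))
print(need((.44,-.26,.2),(180,0,181.5)))
E
```

```text
(0.085, 0.11, 0.134) [0.7036 0.3086 0.134 ]
(0.085, -0.11, 0.134) [0.7065 0.0867 0.134 ]
(-0.085, 0.11, 0.05) [0.5319 0.3074 0.05  ]
(-0.085, -0.11, 0.05) [0.5345 0.0845 0.05  ]
(0.085, -0.11, 0.134) [0.7075 0.0889 0.134 ]
(0.085, 0.11, 0.134) [0.7045 0.3076 0.134 ]
(0.085, 0.11, 0) [0.7044 0.307  0.    ]
(-0.085, 0.11, 0.05) [0.537  0.3058 0.05  ]
box [0.62024553 0.19687376] 0.5286753017433007 res mm [[-0.6, 0.9], [0.3, -1.0], [-2.3, 1.4], [-1.8, -1.6], [1.2, 1.2], [0.3, -0.0], [0.2, -0.7], [2.8, -0.3]]
crown [0.59152358 0.16660745]
block scene: top corners
[ 0.5342 -0.2834  0.13  ]
[ 0.4829 -0.2826  0.13  ]
[ 0.4846 -0.2338  0.13  ]
[ 0.5351 -0.2328  0.13  ]
('shift now-axes', array([-12.21,  10.59,   1.04]), 'shift end-axes', array([-7.55, 14.29,  1.03]), 'turn', array([ 0.02, -0.01,  5.31]))
```

Request:
play_rows:
  motion:
    - {"rz": 0.9}
    - {"rz": 0.9}
    - {"rz": 0.9}
    - {"rz": 0.9}
    - {"rz": 0.9}
    - {"rz": 0.8}
    - {"x": -0.54,"y": 1,"z": 0.07}
    - {"x": -0.54,"y": 1,"z": 0.07}
    - {"x": -0.54,"y": 1,"z": 0.07}
    - {"x": -0.54,"y": 1,"z": 0.07}
    - {"x": -0.54,"y": 1,"z": 0.07}
    - {"x": -0.54,"y": 1,"z": 0.07}
    - {"x": -0.54,"y": 1,"z": 0.07}
    - {"x": -0.54,"y": 1,"z": 0.07}
    - {"x": -0.54,"y": 1,"z": 0.07}
    - {"x": -0.54,"y": 1,"z": 0.07}
    - {"x": -0.54,"y": 1,"z": 0.07}
    - {"x": -0.54,"y": 1,"z": 0.07}
    - {"x": -0.54,"y": 1,"z": 0.07}
    - {"x": -0.54,"y": 1,"z": 0.07}
  fingers: -1

```text
$.motion[0]: bad value
```

```bash
python3 -c "
from h import *
o=ctrl.get_obs();print(o['clock'],o['tool_pos'],o['orientation'],o['force'],o['opening']);print(need((.44,-.259,.112),(180,0,181.5)))"
```

```text
0.1 [ 0.26065845 -0.62216691  0.22571076] [ 1.79912330e+02 -1.10650064e-02 -1.57269451e+02] [-0.05491375  0.2540841   0.34476514] 0.08780270079688472
('shift now-axes', array([-12.23,  10.62,   4.56]), 'shift end-axes', array([-7.55, 14.33,  4.55]), 'turn', array([ 0.02, -0.01,  5.31]))
```

Request:
play_rows:
  motion:
    - {"x": 0,"y": 0,"z": 0,"rx": 0,"ry": 0,"rz": 0.9}
    - {"x": 0,"y": 0,"z": 0,"rx": 0,"ry": 0,"rz": 0.9}
    - {"x": 0,"y": 0,"z": 0,"rx": 0,"ry": 0,"rz": 0.9}
    - {"x": 0,"y": 0,"z": 0,"rx": 0,"ry": 0,"rz": 0.9}
    - {"x": 0,"y": 0,"z": 0,"rx": 0,"ry": 0,"rz": 0.9}
    - {"x": 0,"y": 0,"z": 0,"rx": 0,"ry": 0,"rz": 0.8}
    - {"x": -0.54,"y": 1,"z": 0.07,"rx": 0,"ry": 0,"rz": 0}
    - {"x": -0.54,"y": 1,"z": 0.07,"rx": 0,"ry": 0,"rz": 0}
    - {"x": -0.54,"y": 1,"z": 0.07,"rx": 0,"ry": 0,"rz": 0}
    - {"x": -0.54,"y": 1,"z": 0.07,"rx": 0,"ry": 0,"rz": 0}
    - {"x": -0.54,"y": 1,"z": 0.07,"rx": 0,"ry": 0,"rz": 0}
    - {"x": -0.54,"y": 1,"z": 0.07,"rx": 0,"ry": 0,"rz": 0}
    - {"x": -0.54,"y": 1,"z": 0.07,"rx": 0,"ry": 0,"rz": 0}
    - {"x": -0.54,"y": 1,"z": 0.07,"rx": 0,"ry": 0,"rz": 0}
    - {"x": -0.54,"y": 1,"z": 0.07,"rx": 0,"ry": 0,"rz": 0}
    - {"x": -0.54,"y": 1,"z": 0.07,"rx": 0,"ry": 0,"rz": 0}
    - {"x": -0.54,"y": 1,"z": 0.07,"rx": 0,"ry": 0,"rz": 0}
    - {"x": -0.54,"y": 1,"z": 0.07,"rx": 0,"ry": 0,"rz": 0}
    - {"x": -0.54,"y": 1,"z": 0.07,"rx": 0,"ry": 0,"rz": 0}
    - {"x": -0.54,"y": 1,"z": 0.07,"rx": 0,"ry": 0,"rz": 0}
  fingers: -1

```text
clock: 2.6
tool_pos: [0.4405, -0.2667, 0.2017]
orientation: [180.0, -0.0, -178.5]
force: [0.2, -0.4, -0.5]
opening: 0.0001
gripper_force: 0.0
```

```bash
python3 -c "
from h import *
o=ctrl.get_obs();print(o['clock'],o['tool_pos'],o['orientation'],o['force'],o['opening']);print(need((.44,-.259,.112),(180,0,181.5)))"
```

```text
2.6 [ 0.44048084 -0.26665814  0.20174514] [ 1.79987086e+02 -2.81057016e-02 -1.78471774e+02] [ 0.17367685 -0.39788362 -0.49879336] 9.049989454821286e-05
('shift now-axes', array([0.01, 0.31, 3.59]), 'shift end-axes', array([0.01, 0.31, 3.59]), 'turn', array([ 0.  , -0.01,  0.01]))
```

Request:
play_rows:
  motion:
    - {"x": 0,"y": 0.3,"z": 0.7,"rx": 0,"ry": 0,"rz": 0}
    - {"x": 0,"y": 0,"z": 0.8,"rx": 0,"ry": 0,"rz": 0}
    - {"x": 0,"y": 0,"z": 0.8,"rx": 0,"ry": 0,"rz": 0}
    - {"x": 0,"y": 0,"z": 0.7,"rx": 0,"ry": 0,"rz": 0}
    - {"x": 0,"y": 0,"z": 0.6,"rx": 0,"ry": 0,"rz": 0}
    - {"x": -0.5,"y": 0,"z": 0,"rx": 0,"ry": 0,"rz": 0}
    - {"x": -0.4,"y": 0,"z": 0,"rx": 0,"ry": 0,"rz": 0}
    - {"x": -0.3,"y": 0,"z": 0,"rx": 0,"ry": 0,"rz": 0}
    - {"x": -0.3,"y": 0,"z": 0,"rx": 0,"ry": 0,"rz": 0}
    - {"x": -0.3,"y": 0,"z": 0,"rx": 0,"ry": 0,"rz": 0}
    - {"x": -0.3,"y": 0,"z": 0,"rx": 0,"ry": 0,"rz": 0}
    - {"x": -0.3,"y": 0,"z": 0,"rx": 0,"ry": 0,"rz": 0}

```text
clock: 4.1
tool_pos: [0.5008, -0.2585, 0.1122]
orientation: [-180.0, 0.0, -178.5]
force: [-1.1, -0.4, 1.0]
opening: 0.0005
gripper_force: 0.7
```

```bash
python3 -c "
from h import *
o=ctrl.get_obs();print(o['clock'],o['tool_pos'],o['force'])
s=cams.snapshot('scene');cv2.imwrite('pics/push1.png',cv2.resize(s[100:310,100:380],(640,480)))"
```

```text
4.1 [ 0.50080229 -0.25852388  0.11217048] [-1.13242148 -0.39397283  0.9646476 ]
```

View pics/push1.png

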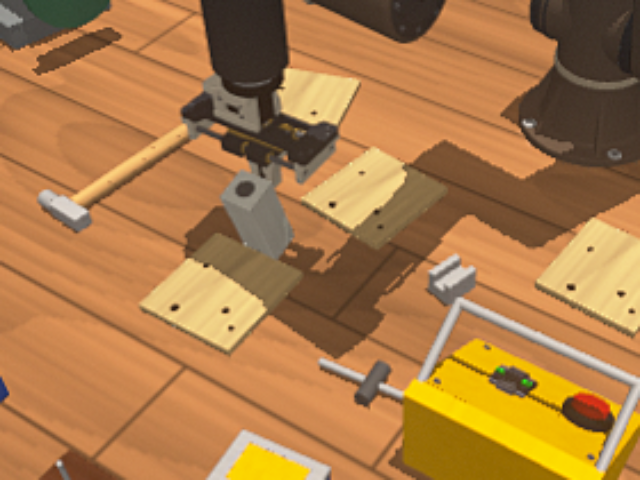

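The block at (258,215) is leaning cleanly over the board's edge. I'll keep pushing slowly, then back off and rise.

Request:
play_rows:
  motion:
    - {"x": -0.25,"y": 0,"z": 0,"rx": 0,"ry": 0,"rz": 0}
    - {"x": -0.25,"y": 0,"z": 0,"rx": 0,"ry": 0,"rz": 0}
    - {"x": -0.25,"y": 0,"z": 0,"rx": 0,"ry": 0,"rz": 0}
    - {"x": -0.2,"y": 0,"z": 0,"rx": 0,"ry": 0,"rz": 0}
    - {"x": 0,"y": 0,"z": 0,"rx": 0,"ry": 0,"rz": 0}
    - {"x": 0,"y": 0,"z": 0,"rx": 0,"ry": 0,"rz": 0}
    - {"x": 0,"y": 0,"z": 0,"rx": 0,"ry": 0,"rz": 0}
    - {"x": 0,"y": 0,"z": 0,"rx": 0,"ry": 0,"rz": 0}

```text
clock: 5.15
tool_pos: [0.5238, -0.2579, 0.1121]
orientation: [-180.0, 0.0, -178.5]
force: [-0.8, 0.2, -0.4]
opening: 0.0006
gripper_force: 0.0
```

```bash
python3 -c "
from h import *
o=ctrl.get_obs();print(o['clock'],o['tool_pos'],o['force'])
s=cams.snapshot('scene');cv2.imwrite('pics/push2.png',cv2.resize(s[100:310,100:380],(640,480)))
print(cal('wrist'))"
```

```text
5.15 [ 0.5238246  -0.25788196  0.11214296] [-0.8039245   0.20387703 -0.353838  ]
{'vertical_fov': 62.297073280992116, 'cx': 278.1370338872398, 'cy': 208.50551711190855, 'k1': -0.03113094520946107, 'position': array([ 0.45595206, -0.25940385,  0.27007221]), 'rotation': array([[-0.02613305, -0.96839748, -0.2480391 ],
       [ 0.99965791, -0.02505163, -0.00751562],
       [ 0.00106433, -0.24815065,  0.96872087]])}
```

View pics/push2.png

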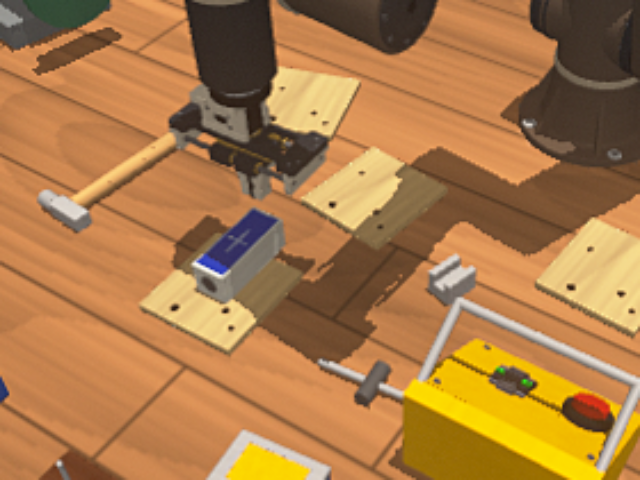

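The block lies on the board with its blue face up, at about (240,250). Next I'll rise and move across to the box.

Request:
play_rows:
  motion:
    - {"x": 0,"y": 0,"z": -1,"rx": 0,"ry": 0,"rz": 0}
    - {"x": 0,"y": 0,"z": -1,"rx": 0,"ry": 0,"rz": 0}
    - {"x": 0.2,"y": 1,"z": -1,"rx": 0,"ry": 0,"rz": 0}
    - {"x": 0.2,"y": 1,"z": -1,"rx": 0,"ry": 0,"rz": 0}
    - {"x": 0.2,"y": 1,"z": -1,"rx": 0,"ry": 0,"rz": 0}
    - {"x": 0.2,"y": 1,"z": 0,"rx": 0,"ry": 0,"rz": 0}
    - {"x": 0.2,"y": 1,"z": 0,"rx": 0,"ry": 0,"rz": 0}
    - {"x": 0,"y": 1,"z": 0,"rx": 0,"ry": 0,"rz": 0}
    - {"x": 0,"y": 1,"z": 0,"rx": 0,"ry": 0,"rz": 0}
    - {"x": 0,"y": 1,"z": 0,"rx": 0,"ry": 0,"rz": 0}
    - {"x": 0,"y": 1,"z": 0,"rx": 0,"ry": 0,"rz": 0}
    - {"x": 0,"y": 1,"z": 0,"rx": 0,"ry": 0,"rz": 0}
    - {"x": 0,"y": 1,"z": 0,"rx": 0,"ry": 0,"rz": 0}
    - {"x": 0,"y": 1,"z": 0,"rx": 0,"ry": 0,"rz": 0}
    - {"x": 0,"y": 1,"z": 0,"rx": 0,"ry": 0,"rz": 0}
    - {"x": 0,"y": 1,"z": 0,"rx": 0,"ry": 0,"rz": 0}
    - {"x": 0,"y": 1,"z": 0,"rx": 0,"ry": 0,"rz": 0}
    - {"x": 0,"y": 1,"z": 0,"rx": 0,"ry": 0,"rz": 0}
    - {"x": 0,"y": 1,"z": 0,"rx": 0,"ry": 0,"rz": 0}

```text
clock: 7.58
tool_pos: [0.4874, 0.1671, 0.2372]
orientation: [180.0, 0.0, -178.5]
force: [0.8, -0.1, -0.6]
opening: 0.0007
gripper_force: 0.0
```

Request:
play_rows:
  motion:
    - {"x": 0,"y": 0,"z": 0,"rx": 0,"ry": -1,"rz": 0}
    - {"x": 0,"y": 0,"z": 0,"rx": 0,"ry": -1,"rz": 0}
    - {"x": 0,"y": 0,"z": 0,"rx": 0,"ry": -1,"rz": 0}
    - {"x": 0,"y": 0,"z": 0,"rx": 0,"ry": -1,"rz": 0}
    - {"x": 0,"y": 0,"z": 0,"rx": 0,"ry": -1,"rz": 0}
    - {"x": 0,"y": 0,"z": 0,"rx": 0,"ry": -1,"rz": 0}
    - {"x": 0,"y": 0,"z": 0,"rx": 0,"ry": -1,"rz": 0}
    - {"x": 0,"y": 0,"z": 0,"rx": 0,"ry": -1,"rz": 0}
    - {"x": 0,"y": 0,"z": 0,"rx": 0,"ry": -1,"rz": 0}
    - {"x": 0,"y": 0,"z": 0,"rx": 0,"ry": -1,"rz": 0}
    - {"x": 0,"y": 0,"z": 0,"rx": 0,"ry": 0,"rz": 0.25}

```text
clock: 8.95
tool_pos: [0.5044, 0.1368, 0.2738]
orientation: [178.5, 35.6, -177.6]
force: [-0.1, 0.1, -0.1]
opening: 0.0003
gripper_force: 0.0
```

```bash
cat >> h.py <<'E'
a=np.radians(40)
RT=R.from_euler("z",.53,degrees=True)*R.from_matrix(np.array([[-np.cos(a),0,-np.sin(a)],[0,1,0],[np.sin(a),0,-np.cos(a)]]).T.T) if 0 else R.from_euler("z",.53,degrees=True)*R.from_matrix(np.column_stack([[-np.cos(a),0,-np.sin(a)],[0,1,0],[np.sin(a),0,-np.cos(a)]]))
RPY=RT.as_euler("xyz",degrees=True); ZT=RT.as_matrix()[:,2]
C=np.array([.5865,.1666,.0975])
E
python3 - <<'E'
from h import *
o=ctrl.get_obs();print(o['clock'],o['tool_pos'],o['orientation'],RPY,o['joint_pos'],o['force'])
print(need(C-.08*ZT,RPY))
E
```

```text
8.95 [0.50437028 0.13675995 0.2738269 ] [ 178.51799141   35.61001928 -177.60424066] [ 180.     40.   -179.47] [  45.82616119  -15.60350866  -57.18606429   50.39384207  -29.6702204
 -173.60013425] [-0.07599779  0.07256555 -0.0974638 ]
('shift now-axes', array([1.64, 1.01, 4.51]), 'shift end-axes', array([2.01, 1.16, 4.32]), 'turn', array([ 0.66, -1.1 ,  0.35]))
```

```bash
cat >> h.py <<'E'
def rt(deg):
    a=np.radians(deg)
    return R.from_euler("z",.53,degrees=True)*R.from_matrix(np.column_stack([[-np.cos(a),0,-np.sin(a)],[0,1,0],[np.sin(a),0,-np.cos(a)]]))
AX=np.array([.609,.1666,.0707])
def tgt(deg,off,along=0):
    "TCP pose: off m above contact, along m up the tip plane from contact"
    M=rt(deg); m=M.as_matrix(); return AX-(.035+off)*m[:,2]-along*m[:,0], M.as_euler("xyz",degrees=True)
E
python3 - <<'E'
from h import *
print(need(*tgt(30,.08,0)))
print(tgt(30,.08))
E
```

```text
('shift now-axes', array([0.84, 0.98, 4.52]), 'shift end-axes', array([0.43, 1.15, 4.53]), 'turn', array([0.62, 1.4 , 0.41]))
(array([0.55150246, 0.16606812, 0.17029292]), array([ 180.  ,   30.  , -179.47]))
```

Request:
play_rows:
  motion:
    - {"x": 0,"y": 0,"z": 0,"rx": 0.3,"ry": 0.7,"rz": 0.2}
    - {"x": 0,"y": 0,"z": 0,"rx": 0.3,"ry": 0.7,"rz": 0.2}
    - {"x": 0.1,"y": 0.3,"z": 0.8,"rx": 0,"ry": 0,"rz": 0}
    - {"x": 0.1,"y": 0.3,"z": 0.8,"rx": 0,"ry": 0,"rz": 0}
    - {"x": 0.1,"y": 0.3,"z": 0.8,"rx": 0,"ry": 0,"rz": 0}
    - {"x": 0.1,"y": 0.2,"z": 0.8,"rx": 0,"ry": 0,"rz": 0}

```text
clock: 9.7
tool_pos: [0.5382, 0.1627, 0.2055]
orientation: [179.9, 28.9, -178.9]
force: [-0.9, 0.2, 0.1]
opening: 0.0005
gripper_force: 0.0
```

```bash
python3 - <<'E'
from h import *
o=ctrl.get_obs();print(o['clock'],o['tool_pos'],o['orientation'],o['joint_pos'],o['force'])
print(need(*tgt(30,.08)));print(need(*tgt(35,.08)))
E
```

```text
9.7 [0.53818652 0.16266177 0.2055059 ] [ 179.92980081   28.91404819 -178.86971658] [  43.19687399   -3.83905192  -53.76626603   48.25943266  -25.65298194
 -173.58787463] [-0.85748027  0.1731474   0.05179861]
('shift now-axes', array([0.21, 0.12, 1.49]), 'shift end-axes', array([0.24, 0.13, 1.49]), 'turn', array([ 0.09, -0.27,  0.13]))
('shift now-axes', array([0.61, 0.13, 1.52]), 'shift end-axes', array([0.77, 0.13, 1.44]), 'turn', array([ 0.1 , -1.52,  0.13]))
```

Joint 6 is at its limit in this pose. Turning the gripper half a turn gives the same tip and frees the joint.

Request:
play_rows:
  motion:
    - {"x": 0,"y": 0,"z": 0,"rx": 0,"ry": 0,"rz": -1}
    - {"x": 0,"y": 0,"z": 0,"rx": 0,"ry": 0,"rz": -1}
    - {"x": 0,"y": 0,"z": 0,"rx": 0,"ry": 0,"rz": -1}
    - {"x": 0,"y": 0,"z": 0,"rx": 0,"ry": 0,"rz": -1}
    - {"x": 0,"y": 0,"z": 0,"rx": 0,"ry": 0,"rz": -1}
    - {"x": 0,"y": 0,"z": 0,"rx": 0,"ry": 0,"rz": -1}
    - {"x": 0,"y": 0,"z": 0,"rx": 0,"ry": 0,"rz": -1}
    - {"x": 0,"y": 0,"z": 0,"rx": 0,"ry": 0,"rz": -1}
    - {"x": 0,"y": 0,"z": 0,"rx": 0,"ry": 0,"rz": -1}
    - {"x": 0,"y": 0,"z": 0,"rx": 0,"ry": 0,"rz": -1}
    - {"x": 0,"y": 0,"z": 0,"rx": 0,"ry": 0,"rz": -1}
    - {"x": 0,"y": 0,"z": 0,"rx": 0,"ry": 0,"rz": -1}
    - {"x": 0,"y": 0,"z": 0,"rx": 0,"ry": 0,"rz": -1}
    - {"x": 0,"y": 0,"z": 0,"rx": 0,"ry": 0,"rz": -1}
    - {"x": 0,"y": 0,"z": 0,"rx": 0,"ry": 0,"rz": -1}

```text
clock: 11.58
tool_pos: [0.5382, 0.1626, 0.2064]
orientation: [-154.4, 14.1, -115.6]
force: [-0.3, -0.1, -0.1]
opening: 0.0003
gripper_force: 0.0
```

Request:
play_rows:
  motion:
    - {"x": 0,"y": 0,"z": 0,"rx": 0,"ry": 0,"rz": -1}
    - {"x": 0,"y": 0,"z": 0,"rx": 0,"ry": 0,"rz": -1}
    - {"x": 0,"y": 0,"z": 0,"rx": 0,"ry": 0,"rz": -1}
    - {"x": 0,"y": 0,"z": 0,"rx": 0,"ry": 0,"rz": -1}
    - {"x": 0,"y": 0,"z": 0,"rx": 0,"ry": 0,"rz": -1}
    - {"x": 0,"y": 0,"z": 0,"rx": 0,"ry": 0,"rz": -1}
    - {"x": 0,"y": 0,"z": 0,"rx": 0,"ry": 0,"rz": -1}
    - {"x": 0,"y": 0,"z": 0,"rx": 0,"ry": 0,"rz": -1}
    - {"x": 0,"y": 0,"z": 0,"rx": 0,"ry": 0,"rz": -1}
    - {"x": 0,"y": 0,"z": 0,"rx": 0,"ry": 0,"rz": -1}
    - {"x": 0,"y": 0,"z": 0,"rx": 0,"ry": 0,"rz": -1}
    - {"x": 0,"y": 0,"z": 0,"rx": 0,"ry": 0,"rz": -1}
    - {"x": 0,"y": 0,"z": 0,"rx": 0,"ry": 0,"rz": -1}
    - {"x": 0,"y": 0,"z": 0,"rx": 0,"ry": 0,"rz": -1}
    - {"x": 0,"y": 0,"z": 0,"rx": 0,"ry": 0,"rz": -1}

```text
clock: 13.45
tool_pos: [0.5382, 0.1626, 0.2064]
orientation: [-154.4, -14.0, -62.0]
force: [0.1, -0.5, 0.2]
opening: 0.0005
gripper_force: 0.0
```

Request:
play_rows:
  motion:
    - {"x": 0,"y": 0,"z": 0,"rx": 0,"ry": 0,"rz": -1}
    - {"x": 0,"y": 0,"z": 0,"rx": 0,"ry": 0,"rz": -1}
    - {"x": 0,"y": 0,"z": 0,"rx": 0,"ry": 0,"rz": -1}
    - {"x": 0,"y": 0,"z": 0,"rx": 0,"ry": 0,"rz": -1}
    - {"x": 0,"y": 0,"z": 0,"rx": 0,"ry": 0,"rz": -1}
    - {"x": 0,"y": 0,"z": 0,"rx": 0,"ry": 0,"rz": -1}
    - {"x": 0,"y": 0,"z": 0,"rx": 0,"ry": 0,"rz": -1}
    - {"x": 0,"y": 0,"z": 0,"rx": 0,"ry": 0,"rz": -1}
    - {"x": 0,"y": 0,"z": 0,"rx": 0,"ry": 0,"rz": -1}
    - {"x": 0,"y": 0,"z": 0,"rx": 0,"ry": 0,"rz": -1}
    - {"x": 0,"y": 0,"z": 0,"rx": 0,"ry": 0,"rz": -1}
    - {"x": 0,"y": 0,"z": 0,"rx": 0,"ry": 0,"rz": -1}
    - {"x": 0,"y": 0,"z": 0,"rx": 0,"ry": 0,"rz": -1}
    - {"x": 0,"y": 0,"z": 0,"rx": 0,"ry": 0,"rz": -1}
    - {"x": 0,"y": 0,"z": 0,"rx": 0,"ry": 0,"rz": -1}

```text
clock: 15.32
tool_pos: [0.5382, 0.1626, 0.2064]
orientation: [-179.9, -29.0, 1.2]
force: [0.2, 0.1, 0.1]
opening: 0.0003
gripper_force: 0.0
```

```bash
cat >> h.py <<'E'
def rt(deg):
    a=np.radians(deg)
    return R.from_euler("z",.53,degrees=True)*R.from_matrix(np.column_stack([[np.cos(a),0,np.sin(a)],[0,-1,0],[np.sin(a),0,-np.cos(a)]]))
def tgt(deg,off,along=0):
    M=rt(deg); m=M.as_matrix(); return AX-(.035+off)*m[:,2]+along*m[:,0], M.as_euler("xyz",degrees=True)
E
python3 - <<'E'
from h import *
o=ctrl.get_obs();print(o['clock'],o['tool_pos'],o['orientation'],o['joint_pos'],o['force'])
for t in (30,35): print(need(*tgt(t,.08)), need(*tgt(t,.03)))
c=cal("wrist"); print(c["position"], proj(c,(.5915,.1666,.101)),proj(c,(.5995,.1666,.181)))
im=cams.snapshot("wrist"); cv2.imwrite("pics/w0.png",im)
E
```

```text
15.325 [0.53820223 0.16256197 0.20641267] [-179.94755042  -28.96412457    1.17862816] [ 43.24149203  -3.92008439 -53.71789043  48.17780351 -25.74940639
   6.53084303] [0.22949213 0.06369937 0.06877512]
('shift now-axes', array([-0.23, -0.13,  1.52]), 'shift end-axes', array([-0.26, -0.14,  1.52]), 'turn', array([-0.09,  0.26,  0.14])) ('shift now-axes', array([-0.2 , -0.11,  3.52]), 'shift end-axes', array([-0.26, -0.14,  3.52]), 'turn', array([-0.09,  0.26,  0.14]))
('shift now-axes', array([-0.63, -0.13,  1.55]), 'shift end-axes', array([-0.79, -0.14,  1.47]), 'turn', array([-0.1 ,  1.51,  0.14])) ('shift now-axes', array([-0.42, -0.12,  3.54]), 'shift end-axes', array([-0.79, -0.14,  3.47]), 'turn', array([-0.1 ,  1.51,  0.14]))
[0.51828105 0.16230538 0.37675525] [275.36753344 206.73265765] [274.39548786 159.95608493]
```

View pics/w0.png

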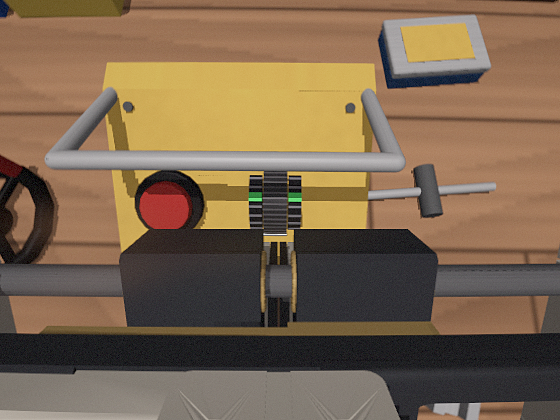

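The wheel is at (275,205), with the green marks at row 197 and a pale strip near row 232. The bar is at row 160, where it was predicted. I'll project where the line would sit for each click and scan that column for brightness.

```bash
cat >> h.py <<'E'
def line(k,r=.035):
    t=np.radians(30-(k-4)*15); return AX+r*np.array([-np.sin(t),0,np.cos(t)])
E
python3 - <<'E'
from h import *
c=cal("wrist"); im=cv2.imread("pics/w0.png")
for k in range(7): print(k,proj(c,line(k)).round(1))
print([(r,int(im[r,268:284].mean()),int(im[r,268:284].min())) for r in range(180,245,1)])
E
```

```text
0 [275.2 234.4]
1 [275.1 231.2]
2 [275.1 225.2]
3 [275.2 216.9]
4 [275.4 206.7]
5 [275.6 195.7]
6 [275.9 184.7]
[(180, 43, 33), (181, 80, 71), (182, 101, 94), (183, 21, 11), (184, 23, 13), (185, 25, 14), (186, 41, 30), (187, 51, 42), (188, 36, 25), (189, 30, 20), (190, 29, 22), (191, 30, 23), (192, 61, 52), (193, 55, 44), (194, 30, 20), (195, 35, 22), (196, 25, 15), (197, 104, 97), (198, 126, 121), (199, 72, 62), (200, 68, 57), (201, 65, 54), (202, 61, 54), (203, 88, 76), (204, 102, 94), (205, 57, 45), (206, 52, 47), (207, 50, 42), (208, 59, 50), (209, 93, 85), (210, 67, 60), (211, 42, 34), (212, 43, 32), (213, 51, 43), (214, 88, 81), (215, 74, 64), (216, 40, 32), (217, 40, 32), (218, 60, 50), (219, 84, 77), (220, 58, 44), (221, 37, 28), (222, 47, 41), (223, 80, 73), (224, 64, 50), (225, 33, 24), (226, 60, 49), (227, 73, 66), (228, 43, 36), (229, 45, 38), (230, 74, 68), (231, 35, 23), (232, 70, 60), (233, 56, 43), (234, 242, 231), (235, 93, 86), (236, 151, 78), (237, 155, 83), (238, 154, 83), (239, 154, 82), (240, 159, 84), (241, 144, 68), (242, 54, 6), (243, 62, 13), (244, 64, 19)]
```

```bash
python3 - <<'E'
from h import *
c=cal("top"); im=cv2.imread("pics/top0.png")
for k in range(4): print(k,proj(c,line(k)).round(1))
print([(r,im[r,214:223].max(axis=1).tolist()) for r in range(186,195)])
print(need(*tgt(35,.02,-.007)))
E
```

```text
0 [218.8 189.8]
1 [218.3 189.1]
2 [217.8 187.5]
3 [217.5 185.3]
[(186, [42, 42, 42, 44, 47, 46, 37, 34, 39]), (187, [55, 38, 37, 39, 40, 39, 34, 34, 59]), (188, [108, 65, 58, 63, 65, 66, 59, 65, 115]), (189, [157, 118, 115, 123, 125, 125, 118, 117, 162]), (190, [189, 174, 175, 182, 183, 183, 178, 170, 193]), (191, [206, 204, 205, 205, 206, 208, 208, 203, 204]), (192, [207, 207, 207, 207, 208, 209, 209, 208, 207]), (193, [208, 206, 205, 205, 207, 207, 207, 206, 206]), (194, [208, 205, 205, 205, 205, 206, 206, 205, 205])]
('shift now-axes', array([-0.66, -0.12,  3.96]), 'shift end-axes', array([-1.07, -0.13,  3.87]), 'turn', array([-0.1 ,  1.51,  0.19]))
```

Request:
play_rows:
  motion:
    - {"x": 0,"y": 0,"z": 0,"rx": 0,"ry": 0.8,"rz": 0.1}
    - {"x": 0,"y": 0,"z": 0,"rx": -0.1,"ry": 0.7,"rz": 0}
    - {"x": -0.4,"y": -0.1,"z": 0.5,"rx": 0,"ry": 0,"rz": 0}
    - {"x": -0.4,"y": 0,"z": 0.5,"rx": 0,"ry": 0,"rz": 0}
    - {"x": -0.3,"y": 0,"z": 0.5,"rx": 0,"ry": 0,"rz": 0}

```text
clock: 16.0
tool_pos: [0.5539, 0.1755, 0.191]
orientation: [179.2, -32.0, 0.6]
force: [-0.1, 0.3, -0.2]
opening: 0.0006
gripper_force: 0.0
```

```bash
python3 - <<'E'
from h import *
o=ctrl.get_obs();print(o['clock'],o['tool_pos'],o['orientation'],o['joint_pos'],o['force'])
print(need(*tgt(35,.02,-.007)))
E
```

```text
16.0 [0.55394896 0.17550622 0.19095865] [179.19083994 -32.03282546   0.58509373] [ 35.77205083  -1.36598176 -58.21813753  71.29069631 -19.56336099
 -11.23533032] [-0.13087483  0.26304236 -0.215463  ]
('shift now-axes', array([-1.08,  0.33,  3.07]), 'shift end-axes', array([-1.24,  0.38,  3.  ]), 'turn', array([0.19, 0.74, 0.02]))
```

```bash
python3 - <<'E'
from h import *
print(need(*tgt(30,.06,-.013)))
E
```

```text
('shift now-axes', array([-1.07,  0.36,  1.43]), 'shift end-axes', array([-1.02,  0.38,  1.47]), 'turn', array([ 0.2 , -0.51,  0.01]))
```

Request:
play_rows:
  motion:
    - {"x": 0,"y": 0,"z": 0,"rx": 0.2,"ry": -0.5,"rz": 0}
    - {"x": -0.5,"y": 0.2,"z": 0.7,"rx": 0,"ry": 0,"rz": 0}
    - {"x": -0.5,"y": 0.2,"z": 0.7,"rx": 0,"ry": 0,"rz": 0}
    - {"x": 0,"y": 0,"z": 0,"rx": 0,"ry": 0,"rz": 0}

```text
clock: 16.5
tool_pos: [0.5575, 0.1678, 0.1597]
orientation: [179.6, -28.9, 0.5]
force: [0.4, 1.0, -0.2]
opening: 0.0008
gripper_force: 0.0
```

```bash
python3 - <<'E'
from h import *
o=ctrl.get_obs();print(o['clock'],o['tool_pos'],o['orientation'],o['joint_pos'],o['force'])
print(need(*tgt(30,.015,-.013)))
E
```

```text
16.5 [0.55749375 0.16776854 0.15965588] [179.58236335 -28.87580354   0.54092628] [ 33.00418725   1.57061156 -58.22884359  70.93245452 -16.3052447
  -9.37075945] [ 0.44847118  0.98887267 -0.2108901 ]
('shift now-axes', array([-0.47,  0.05,  2.12]), 'shift end-axes', array([-0.52,  0.07,  2.11]), 'turn', array([0.1 , 0.28, 0.  ]))
```

```bash
cat > kin.py <<'E'
from h import *
from scipy.optimize import least_squares
D=[([-50.758,20.589,.640,-.015,-70.138,-16.506],[.26066,-.62217,.22571],[179.912,-.011,-157.269]),
([45.82616119,-15.60350866,-57.18606429,50.39384207,-29.6702204,-173.60013425],[.50437,.13676,.27383],[178.518,35.610,-177.604]),
([43.19687399,-3.83905192,-53.76626603,48.25943266,-25.65298194,-173.58787463],[.53819,.16266,.20551],[179.930,28.914,-178.870]),
([43.24149203,-3.92008439,-53.71789043,48.17780351,-25.74940639,6.53084303],[.53820,.16256,.20641],[-179.948,-28.964,1.179]),
([35.77205083,-1.36598176,-58.21813753,71.29069631,-19.56336099,-11.23533032],[.55395,.17551,.19096],[179.191,-32.033,.585]),
([33.00418725,1.57061156,-58.22884359,70.93245452,-16.3052447,-9.37075945],[.55749,.16777,.15966],[179.582,-28.876,.541])]
E_=lambda s,*v: R.from_euler(s,v[0] if len(v)==1 else v,degrees=True)
def fk(q,p,s4):
    a,d,h,L1,L2,e2,L=p[:7]
    A=E_("z",q[0]); F=A*E_("y",q[1]-q[2]); W=F*E_("x",s4*q[3])*E_("y",-q[4])
    pos=A.apply([a,d,h])+(A*E_("y",q[1])).apply([0,0,L1])+F.apply([L2,0,e2])+W.apply([L,0,0])
    return pos,W
def fullR(q,s4,s6):  # tool z = W x ; fixed offset from the start pose
    return fk(q,[0]*7,s4)[1]*E_("x",s6*q[5])
def fit():
    best=None
    for s4 in(1,-1):
        g=lambda p:np.concatenate([fk(q,p,s4)[0]-x for q,x,_ in D]+[(np.array(p)-[0,-.19,.35,.35,.35,0,.25])*.003])
        r=least_squares(g,[0,-.19,.35,.35,.35,0,.25])
        dirs=max(np.degrees(np.arccos(min(1,fk(q,r.x,s4)[1].apply([1,0,0])@E_("xyz",o).apply([0,0,1])))) for q,_,o in D)
        print(s4,r.x.round(4),np.abs(g(r.x)[:-7]).max(),"direrr",dirs)
        if best is None or dirs<best[2]: best=(s4,r.x,dirs)
    return best
if __name__=="__main__": fit()
E
python3 kin.py
```

```text
1 [ 0.4482 -0.1956 -0.2603  0.3345  0.0293  0.1375 -0.08  ] 0.06356450898528104 direrr 44.83771779064353
-1 [ 0.3009 -0.1617 -0.0419  0.4793  0.1476  0.1008  0.2066] 0.044903179107741276 direrr 0.0006119568154325434
```

```bash
cat > kin2.py <<'E'
from kin import *
LIM=np.array([[-176.03,176.03],[-82.01,121.73],[-58.28,71.71],[-173.87,95.51],[-174.79,-.11],[-173.66,173.66]])
def fk(q,p,full=False):
    a,d,h,L1,e1,L2,e2,L,wy,wz=p
    A=E_("z",q[0]); F=A*E_("y",q[1]-q[2]); F4=F*E_("x",-q[3]); W=F4*E_("y",-q[4]); W6=W*E_("x",S6*q[5])
    pos=A.apply([a,d,h])+(A*E_("y",q[1])).apply([e1,0,L1])+F.apply([L2,0,e2])+W.apply([L,wy,wz])
    return pos,W6*OFF
S6=1;OFF=R.identity()
for S6 in(1,-1):
    OFF=R.identity(); OFF=fk(D[0][0],[0]*10)[1].inv()*E_("xyz",D[0][2])
    e=max((fk(q,[0]*10)[1].inv()*E_("xyz",o)).magnitude() for q,_,o in D)
    if e<.01: break
P0=np.array([0,-.19,.35,.35,0,.35,0,.2,0,0])
g=lambda p:np.concatenate([fk(q,p)[0]-x for q,x,_ in D]+[(p-P0)*.001])
P=least_squares(g,P0).x
if __name__=="__main__":
    print(S6,e,P.round(4),np.abs(g(P)[:-10]).max())
E
python3 kin2.py
```

```text
-1 1.761314053590175e-05 [-0.      0.      0.1988  0.6016  0.      0.4636 -0.      0.378  -0.1918
 -0.    ] 4.018269977423827e-06
```

```bash
cat > ik.py <<'E'
from kin2 import *
def ik(pos,M,n=60,tol=1e-4):
    rng=np.random.default_rng(0); out=[]
    cur=ctrl.get_obs()["joint_pos"]
    for i in range(n):
        q0=np.clip(cur,LIM[:,0]+.1,LIM[:,1]-.1) if i==0 else rng.uniform(LIM[:,0],LIM[:,1])
        def f(q):
            x,Q=fk(q,P); return np.concatenate([(x-pos)*10,(Q.inv()*M).as_rotvec()*3])
        r=least_squares(f,q0,bounds=(LIM[:,0],LIM[:,1]),x_scale=50,max_nfev=60)
        if np.abs(r.fun).max()<1e-3 and not any(np.abs(r.x-o).max()<1 for o in out): out.append(r.x)
    return out
if __name__=="__main__":
    import h
    for yaw in(0,10,-10):
      for t in(30,):
        for fl in(0,180):
          M=E_("z",yaw)*rt(t); z=M.as_matrix()[:,2]
          M2=M*E_("z",fl)
          for off in(0,.06):
            pos=AX-(.035+off)*z+ -.013*M.as_matrix()[:,0]
            for q in ik(pos,M2,25): print(yaw,t,fl,off,q.round(1))
E
time python3 ik.py
```

```text
real	0m14.035s
user	0m14.522s
sys	0m0.104s
```

```bash
cat > ik2.py <<'E'
import kin2, ik, sys
from ik import *
ik.LIM=LIM.copy(); ik.LIM[2]=[-120,71]; ik.LIM[5]=[-200,200]
for yaw in(-30,-15,0,15,30):
  for t in(20,30):
      M=E_("z",yaw)*rt(t); m=M.as_matrix()
      pos=AX-.035*m[:,2]-.013*m[:,0]
      for q in ik.ik(pos,M,16): print(yaw,t,q.round(1))
E
time python3 ik2.py
```

```text
Traceback (most recent call last):
  File "ik2.py", line 8, in <module>
    for q in ik.ik(pos,M,16): print(yaw,t,q.round(1))
             ^^^^^
AttributeError: 'function' object has no attribute 'ik'

real	0m0.777s
user	0m1.311s
sys	0m0.089s
```

```bash
sed -i 's/^from ik import \*//; s/^import kin2, ik, sys/from kin2 import *\nimport ik/' ik2.py; time python3 ik2.py
```

```text
-30 20 [ 43.6  15.4 -41.3  37.2 -32.8 -14.6]
-30 30 [ 40.9  14.7 -52.7  69.3 -30.2 -44. ]
-15 20 [ 40.6  12.9 -45.9  41.2 -25.2  -1.8]
0 20 [ 37.7  11.3 -47.7  39.5 -19.   16.6]
15 20 [ 36.7  11.  -44.   24.  -17.7  47. ]
30 20 [ 33.8  11.8 -35.3   2.9 -22.9  84.3]
30 30 [  -5.5  114.7 -120.  -120.1 -160.1    0.6]
real	0m7.511s
user	0m8.068s
sys	0m0.080s
```

```bash
cat > ik3.py <<'E'
from kin2 import *
def solve(pos,M,q0):
    f=lambda q:np.concatenate([(fk(q,P)[0]-pos)*10,(fk(q,P)[1].inv()*M).as_rotvec()*3])
    r=least_squares(f,np.clip(q0,LIM[:,0]+.01,LIM[:,1]-.01),bounds=(LIM[:,0],LIM[:,1]),x_scale=30,max_nfev=80)
    return r.x,np.abs(r.fun).max()
def orient(t,yaw):
    # tool z leaned t from vertical towards azimuth yaw (box axes); tool y kept in plane across the box
    t,w=np.radians([t,yaw]); z=np.array([np.sin(t)*np.cos(w),np.sin(t)*np.sin(w),-np.cos(t)])
    y=np.cross(z,[.866,0,.5]); y/=np.linalg.norm(y); x=np.cross(y,z)
    return E_("z",.53)*R.from_matrix(np.column_stack([x,y,z]))
if __name__=="__main__":
  for yaw in range(-60,61,15):
    q=np.array([37.7,11.3,-47.7,39.5,-19,16.6])
    for t in range(20,43,2):
        M=orient(t,yaw); m=M.as_matrix()
        pos=AX+.035*np.array([-.5,0,.866])-.012*m[:,0]
        q,e=solve(pos,M,q)
        if e>2e-3: print(yaw,t,"fail",round(e,3),q.round(1)); break
        if t%4==2 or 1: last=q.round(1)
    print("   last ok",last)
E
time python3 ik3.py
```

```text
last ok [ 52.5  25.6 -40.5  49.5 -54.7 -13.8]
   last ok [ 48.   20.5 -51.7  69.1 -45.7 -26.9]
-30 38 fail 0.003 [ 35.9  14.8 -58.3  91.6 -34.  -36. ]
   last ok [ 36.4  14.4 -57.5  87.5 -32.5 -32.4]
-15 30 fail 0.032 [ 26.   10.7 -58.3  95.5 -19.1 -29.6]
   last ok [ 27.1  10.7 -57.8  90.4 -18.2 -25.5]
0 26 fail 0.047 [ 19.4   9.2 -57.9  95.5  -8.3 -22.8]
   last ok [ 23.6   9.5 -57.3  84.   -9.2 -15.3]
15 24 fail 0.027 [ 15.8   8.9 -57.6  90.9  -0.1 -14.2]
   last ok [ 34.5   9.9 -51.   40.7 -10.8  19. ]
30 28 fail 0.016 [ 33.3   9.5 -50.7  25.2  -2.3  36.6]
   last ok [ 35.4   9.9 -45.4  13.6  -9.1  46.4]
   last ok [ 13.2  11.9 -26.2 -56.6 -25.4 131.2]
   last ok [  6.8  15.9 -20.1 -55.7 -40.8 134.5]
real	0m2.518s
user	0m2.996s
sys	0m0.072s
```

```bash
cat > ik4.py <<'E'
from ik3 import *
for t in(30,33,36,40):
  q=np.array([13.2,11.9,-26.2,-56.6,-25.4,131.2]); l=[]
  for yaw in range(45,-31,-5):
    M=orient(t,yaw); m=M.as_matrix()
    pos=AX+.035*np.array([-.5,0,.866])-.012*m[:,0]
    q,e=solve(pos,M,q)
    print(t,yaw,"ok" if e<2e-3 else "FAIL",q.round(1))
    if e>2e-3: break
E
python3 ik4.py
```

```text
30 45 ok [ 26.7  11.2 -29.7 -25.1 -22.3  91.7]
30 40 ok [ 30.2  10.5 -33.9 -18.1 -16.8  82.3]
30 35 ok [ 33.9   9.9 -40.5  -5.   -9.6  66.5]
30 30 FAIL [ 33.8   9.5 -49.3  17.4  -1.7  44. ]
33 45 ok [ 24.4  11.1 -28.9 -32.  -21.8 100.2]
33 40 ok [ 28.5  10.3 -33.1 -25.2 -15.6  90.6]
33 35 ok [ 33.5   9.8 -40.8 -10.   -6.5  71.9]
33 30 FAIL [ 34.2   9.7 -47.    5.   -0.6  56.3]
36 45 ok [ 21.3  11.2 -27.9 -39.8 -22.1 109.8]
36 40 ok [ 25.7  10.3 -31.6 -34.1 -15.6 101.4]
36 35 ok [ 31.9   9.7 -38.6 -20.6  -6.1  83.6]
36 30 FAIL [ 33.9   9.9 -43.8  -9.7  -0.1  71.3]
40 45 ok [ 16.1  11.6 -26.6 -51.  -24.  124. ]
40 40 ok [ 20.2  10.6 -29.3 -47.8 -17.5 118.4]
40 35 ok [ 26.2   9.8 -33.4 -40.1  -9.3 107. ]
40 30 FAIL [ 32.1   9.9 -39.6 -28.   -0.1  91. ]
```

```bash
cat > tg.py <<'E'
from ik3 import *
CR=AX+.035*np.array([-.5,0,.866])
YB=np.array([-np.sin(np.radians(.53)),np.cos(np.radians(.53)),0])
def T(off,along,t=32,yaw=-30):
    M=orient(t,yaw); m=M.as_matrix()
    return CR+.010*YB+.0195*m[:,1]+along*m[:,0]-off*m[:,2], M
E
python3 - <<'E'
from tg import *
from scipy.spatial.transform import Slerp
o=ctrl.get_obs(); q=o["joint_pos"]; p0=o["tool_pos"]; M0=E_("xyz",o["orientation"])
for t,yaw in((30,-30),(32,-30),(30,-40)):
  p1,M1=T(.05,-.012,t,yaw); S=Slerp([0,1],R.concatenate([M0,M1])); qq=q; print(t,yaw,(M0.inv()*M1).as_rotvec(degrees=True).round(2)/4,(M0.inv().apply(p1-p0)/.025).round(2),(M1.inv().apply(p1-p0)/.025).round(2))
  m=M1.as_matrix(); print(m[:,2].round(3))
  for s in(.25,.5,.75,1):
    qq,e=solve(p0,S(s),qq); print(" rot",s,round(e,4),qq.round(1))
  for off,al in((.05,-.012),(0,-.013),(0,-.003)):
    qq,e=solve(*T(off,al,t,yaw),qq); print(" ",off,al,round(e,4),qq.round(1))
E
```

```text
30 -30 [-3.52   -0.5475  0.14  ] [-0.35 -0.1   0.56] [-0.33 -0.23  0.54]
[ 0.435 -0.246 -0.866]
 rot 0.25 0.0 [ 38.4   2.8 -56.1  63.8 -22.6  -7.2]
 rot 0.5 0.0 [ 42.4   4.2 -54.   59.  -28.2  -6.3]
 rot 0.75 0.0 [ 45.5   5.8 -51.9  55.3 -33.3  -5.8]
 rot 1 0.0 [ 47.9   7.5 -49.8  52.4 -38.   -5.5]
  0.05 -0.012 0.0 [ 47.1   8.7 -51.4  55.8 -36.   -8.8]
  0 -0.013 0.0 [ 38.7  12.8 -54.6  70.9 -29.4 -17.8]
  0 -0.003 0.0 [ 38.6  13.1 -53.4  69.4 -29.7 -16. ]
32 -30 [-3.7375 -0.1     0.09  ] [-0.41 -0.13  0.57] [-0.41 -0.27  0.52]
[ 0.461 -0.261 -0.848]
 rot 0.25 0.0 [ 37.8   2.7 -56.7  66.1 -22.4  -9. ]
 rot 0.5 0.0 [ 41.7   4.1 -55.   62.5 -28.   -9.1]
 rot 0.75 0.0 [ 45.    5.7 -53.4  59.6 -33.2  -9.5]
 rot 1 0.0 [ 47.7   7.5 -51.6  57.  -38.   -9.9]
  0.05 -0.012 0.0 [ 46.8   8.8 -53.2  60.8 -36.1 -13.6]
  0 -0.013 0.0 [ 37.6  12.9 -56.   77.  -30.1 -22.9]
  0 -0.003 0.0 [ 37.6  13.1 -54.8  75.4 -30.3 -21.1]
30 -40 [-4.6025 -1.1625  0.2825] [-0.26 -0.26  0.53] [-0.23 -0.42  0.44]
[ 0.386 -0.318 -0.866]
 rot 0.25 0.0 [ 40.4   3.3 -54.9  59.9 -24.9  -5.3]
 rot 0.5 0.0 [ 45.    5.4 -51.6  53.5 -32.1  -3.5]
 rot 0.75 0.0 [ 48.2   7.7 -48.3  48.9 -38.6  -2.5]
 rot 1 0.0 [ 50.5  10.3 -45.   45.4 -44.6  -1.8]
  0.05 -0.012 0.0 [ 50.5  11.7 -45.8  47.1 -43.   -4.1]
  0 -0.013 0.0 [ 44.7  15.3 -49.4  57.  -36.4 -10.3]
  0 -0.003 0.0 [ 44.2  15.6 -48.2  56.2 -36.7  -8.8]
```

Request:
play_rows:
  motion:
    - {"x": 0,"y": 0,"z": 0,"rx": -0.75,"ry": 0,"rz": 0}
    - {"x": 0,"y": 0,"z": 0,"rx": -0.75,"ry": 0,"rz": 0}
    - {"x": 0,"y": 0,"z": 0,"rx": -0.75,"ry": 0,"rz": 0}
    - {"x": 0,"y": 0,"z": 0,"rx": -0.75,"ry": 0,"rz": 0}
    - {"x": 0,"y": 0,"z": 0,"rx": -0.74,"ry": -0.1,"rz": 0.09}
    - {"x": -0.4,"y": -0.27,"z": 0.5,"rx": 0,"ry": 0,"rz": 0}
    - {"x": 0,"y": 0,"z": 0,"rx": 0,"ry": 0,"rz": 0}

```text
clock: 17.38
tool_pos: [0.5547, 0.1716, 0.1434]
orientation: [164.9, -28.6, 0.1]
force: [0.1, -0.2, -0.5]
opening: 0.0005
gripper_force: 0.0
```

```bash
cat >> tg.py <<'E'
def st(off,al):
    o=ctrl.get_obs(); p,M=T(off,al); m=M.as_matrix(); N=E_("xyz",o["orientation"])
    d=m.T@(o["tool_pos"]-T(0,0)[0])*1000
    f=m.T@o["force"]
    print("t",round(o["clock"],2),"tip mm from contact (up,acrs,in)",d.round(1),"F tool",f.round(1),"need",(N.inv().apply(p-o["tool_pos"])/.025).round(2),"turn",((N.inv()*M).as_rotvec(degrees=True)/4).round(2),"q",o["joint_pos"].round(1))
E
python3 -c "
from tg import *
st(.01,-.012)"
```

```text
t 17.38 tip mm from contact (up,acrs,in) [-12.1  -0.4 -51.6] F tool [-0.2  0.1  0.5] need [0.   0.02 1.66] turn [-0.01 -0.02  0.01] q [ 47.    8.6 -53.2  60.7 -36.3 -13.6]
```

Request:
play_rows:
  motion:
    - {"x": 0,"y": 0,"z": 0.4,"rx": 0,"ry": 0,"rz": 0}
    - {"x": 0,"y": 0,"z": 0.4,"rx": 0,"ry": 0,"rz": 0}
    - {"x": 0,"y": 0,"z": 0.4,"rx": 0,"ry": 0,"rz": 0}
    - {"x": 0,"y": 0,"z": 0.4,"rx": 0,"ry": 0,"rz": 0}
    - {"x": 0,"y": 0,"z": 0.14,"rx": 0,"ry": 0,"rz": 0}
    - {"x": 0,"y": 0,"z": 0,"rx": 0,"ry": 0,"rz": 0}

```text
clock: 18.12
tool_pos: [0.5757, 0.1605, 0.108]
orientation: [165.0, -28.7, 0.0]
force: [0.3, 0.2, 0.5]
opening: 0.0003
gripper_force: 0.0
```

```bash
python3 -c "
from tg import *
st(.0,-.012)"
```

```text
t 18.12 tip mm from contact (up,acrs,in) [-10.5  -0.5  -8.9] F tool [ 0.4 -0.1 -0.3] need [-0.06  0.02  0.36] turn [-0.03 -0.05 -0.03] q [ 39.1  12.2 -55.5  74.2 -30.9 -21.3]
```

Request:
play_rows:
  motion:
    - {"x": 0,"y": 0,"z": 0.08,"rx": 0,"ry": 0,"rz": 0}
    - {"x": 0,"y": 0,"z": 0.08,"rx": 0,"ry": 0,"rz": 0}

```text
clock: 18.38
tool_pos: [0.5774, 0.1604, 0.1045]
orientation: [165.0, -28.8, 0.1]
force: [0.6, 0.4, -0.0]
opening: 0.0004
gripper_force: 0.0
```

```bash
python3 -c "
from tg import *
st(.0,-.012)"
```

```text
t 18.38 tip mm from contact (up,acrs,in) [-10.6  -1.4  -5.2] F tool [ 0.5 -0.5  0.2] need [-0.06  0.06  0.21] turn [-0.04 -0.05 -0.02] q [ 38.4  12.5 -55.7  75.8 -30.4 -22.2]
```

Request:
play_rows:
  motion:
    - {"x": -0.06,"y": 0.06,"z": 0.06,"rx": 0,"ry": 0,"rz": 0}
    - {"x": 0,"y": 0,"z": 0.06,"rx": 0,"ry": 0,"rz": 0}
    - {"x": 0,"y": 0,"z": 0,"rx": 0,"ry": 0,"rz": 0}

```text
clock: 18.75
tool_pos: [0.5773, 0.1577, 0.1012]
orientation: [165.0, -28.7, 0.0]
force: [0.1, 0.1, -0.0]
opening: 0.0003
gripper_force: 0.0
```

```bash
python3 -c "
from tg import *
st(.0,-.012)"
```

```text
t 18.75 tip mm from contact (up,acrs,in) [-12.4   0.5  -1.7] F tool [ 0.1 -0.1  0. ] need [ 0.01 -0.02  0.07] turn [-0.03 -0.04 -0.02] q [ 37.6  12.7 -56.1  77.2 -30.  -23. ]
```

Request:
play_rows:
  motion:
    - {"x": 0,"y": 0,"z": 0.05,"rx": 0,"ry": 0,"rz": 0}
    - {"x": 0,"y": 0,"z": 0,"rx": 0,"ry": 0,"rz": 0}

```text
clock: 19.0
tool_pos: [0.5779, 0.1576, 0.1002]
orientation: [165.0, -28.7, 0.0]
force: [0.1, 0.1, 0.6]
opening: 0.0003
gripper_force: 0.0
```

```bash
python3 -c "
from tg import *
st(.0,-.012)"
```

```text
t 19.0 tip mm from contact (up,acrs,in) [-12.3   0.4  -0.6] F tool [ 0.4  0.  -0.4] need [ 0.01 -0.01  0.02] turn [-0.04 -0.04 -0.02] q [ 37.3  12.8 -56.1  77.7 -29.9 -23.3]
```

Request:
play_rows:
  motion:
    - {"x": 0.02,"y": 0,"z": 0.05,"rx": 0,"ry": 0,"rz": 0}
    - {"x": 0,"y": 0,"z": 0,"rx": 0,"ry": 0,"rz": 0}

```text
clock: 19.25
tool_pos: [0.5789, 0.1572, 0.0993]
orientation: [165.0, -28.7, 0.0]
force: [-0.8, 0.3, 0.9]
opening: 0.0005
gripper_force: 0.0
```

```bash
python3 -c "
from tg import *
st(.0,-.012)"
```

```text
t 19.25 tip mm from contact (up,acrs,in) [-11.8   0.4   0.7] F tool [-0.3  0.  -1.3] need [-0.01 -0.02 -0.03] turn [-0.04 -0.04 -0.02] q [ 37.   12.9 -56.1  78.1 -29.8 -23.5]
```

Request:
play_rows:
  motion:
    - {"x": 0.02,"y": 0,"z": 0.04,"rx": 0,"ry": 0,"rz": 0}
    - {"x": 0,"y": 0,"z": 0,"rx": 0,"ry": 0,"rz": 0}

```text
clock: 19.5
tool_pos: [0.5798, 0.157, 0.0988]
orientation: [165.0, -28.7, 0.0]
force: [0.0, -0.3, 1.2]
opening: 0.0008
gripper_force: 0.0
```

```bash
python3 -c "
from tg import *
st(.0,-.012)"
```

```text
t 19.5 tip mm from contact (up,acrs,in) [-11.3   0.4   1.7] F tool [ 0.6  0.6 -0.9] need [-0.03 -0.02 -0.07] turn [-0.04 -0.05 -0.02] q [ 36.8  13.  -56.1  78.4 -29.7 -23.6]
```

Request:
play_rows:
  motion:
    - {"x": 0.06,"y": 0,"z": 0.04,"rx": 0,"ry": 0,"rz": 0}
    - {"x": 0,"y": 0,"z": 0,"rx": 0,"ry": 0,"rz": 0}

```text
clock: 19.75
tool_pos: [0.5817, 0.1568, 0.0987]
orientation: [165.0, -28.7, 0.0]
force: [0.7, -0.2, -0.6]
opening: 0.0004
gripper_force: 0.0
```

```bash
python3 -c "
from tg import *
st(.0,-.012)
im=cams.snapshot('wrist'); c=cal('wrist'); print([proj(c,line(k)).round(0).tolist() for k in range(7)]); cv2.imwrite('pics/w1.png',im)
s=cams.snapshot('scene');t=cams.snapshot('top')
o=np.hstack([cv2.resize(im[100:310,140:420],(400,300)),cv2.resize(s[230:320,280:400],(400,300),interpolation=2)]);cv2.imwrite('pics/c1.png',o)"
```

```text
t 19.75 tip mm from contact (up,acrs,in) [-9.7  0.3  2.6] F tool [ 0.3 -0.1  0.9] need [-0.09 -0.01 -0.11] turn [-0.04 -0.05 -0.02] q [ 36.6  13.1 -56.   78.5 -29.6 -23.5]
[[252.0, 278.0], [254.0, 275.0], [256.0, 267.0], [257.0, 254.0], [257.0, 238.0], [257.0, 219.0], [255.0, 200.0]]
```

View pics/c1.png

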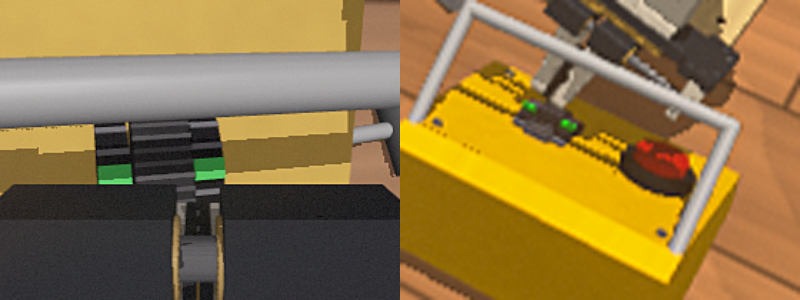

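The fingertip is at the wheel's near side, over the middle and its -y half, and there is no contact force yet. I'll go on lowering in 1 mm steps.

Request:
play_rows:
  motion:
    - {"x": 0,"y": 0,"z": 0.05,"rx": 0,"ry": 0,"rz": 0}
    - {"x": 0,"y": 0,"z": 0,"rx": 0,"ry": 0,"rz": 0}

```text
clock: 20.15
tool_pos: [0.5822, 0.1565, 0.0977]
orientation: [165.0, -28.7, 0.1]
force: [-0.9, 1.3, 1.1]
opening: 0.0004
gripper_force: 0.8
```

```bash
python3 -c "
from tg import *
st(.0,-.012)"
```

```text
t 20.15 tip mm from contact (up,acrs,in) [-9.7  0.2  3.8] F tool [-0.3 -0.8 -1.7] need [-0.09 -0.01 -0.15] turn [-0.04 -0.05 -0.02] q [ 36.4  13.2 -56.   79.  -29.5 -23.8]
```

Request:
play_rows:
  motion:
    - {"x": 0,"y": 0,"z": 0.05,"rx": 0,"ry": 0,"rz": 0}
    - {"x": 0,"y": 0,"z": 0,"rx": 0,"ry": 0,"rz": 0}

```text
clock: 20.4
tool_pos: [0.5828, 0.1565, 0.0971]
orientation: [165.0, -28.8, 0.1]
force: [-7.4, 1.4, 8.1]
opening: 0.0006
gripper_force: 5.1
```

```bash
python3 -c "
from tg import *
st(.0,-.012)"
```

```text
t 20.4 tip mm from contact (up,acrs,in) [-9.5  0.1  4.6] F tool [ -2.7   1.5 -10.6] need [-0.1  -0.   -0.18] turn [-0.05 -0.06 -0.01] q [ 36.1  13.3 -56.1  79.5 -29.4 -24.1]
```

Contact is made at about 10 N. I'll lift, step lower down the face for clearance to the bar, and make the first one-click stroke.

Request:
play_rows:
  motion:
    - {"x": 0,"y": 0,"z": -0.15,"rx": 0,"ry": 0,"rz": 0}
    - {"x": -0.26,"y": 0,"z": 0,"rx": 0,"ry": 0,"rz": 0}
    - {"x": 0,"y": 0,"z": 0.1,"rx": 0,"ry": 0,"rz": 0}
    - {"x": 0,"y": 0,"z": 0.05,"rx": 0,"ry": 0,"rz": 0}
    - {"x": 0.06,"y": 0,"z": 0,"rx": 0,"ry": 0,"rz": 0}
    - {"x": 0.06,"y": 0,"z": -0.005,"rx": 0,"ry": 0,"rz": 0}
    - {"x": 0.06,"y": 0,"z": -0.005,"rx": 0,"ry": 0,"rz": 0}
    - {"x": 0.06,"y": 0,"z": -0.005,"rx": 0,"ry": 0,"rz": 0}
    - {"x": 0.06,"y": 0,"z": -0.005,"rx": 0,"ry": 0,"rz": 0}
    - {"x": 0.06,"y": 0,"z": -0.005,"rx": 0,"ry": 0,"rz": 0}
    - {"x": 0.02,"y": 0,"z": 0,"rx": 0,"ry": 0,"rz": 0}

```text
clock: 21.78
tool_pos: [0.5852, 0.156, 0.0991]
orientation: [165.0, -28.8, 0.0]
force: [-5.7, -1.2, 6.7]
opening: 0.0007
gripper_force: 4.7
```

```bash
python3 -c "
from tg import *
st(.0,-.016)"
```

```text
t 21.77 tip mm from contact (up,acrs,in) [-6.4  0.7  4.1] F tool [-1.8  3.4 -8. ] need [-0.38 -0.03 -0.17] turn [-0.03 -0.06 -0.02] q [ 36.3  13.3 -55.7  78.7 -29.6 -23.3]
```

Request:
play_rows:
  motion:
    - {"x": 0,"y": 0,"z": -0.2,"rx": 0,"ry": 0,"rz": 0}
    - {"x": -0.3,"y": 0,"z": -0.4,"rx": 0,"ry": 0,"rz": 0}
    - {"x": 0,"y": 0,"z": -0.6,"rx": 0,"ry": 0,"rz": 0}
    - {"x": 0,"y": 0,"z": -0.5,"rx": 0,"ry": 0,"rz": 0}
    - {"x": 0,"y": 0,"z": 0,"rx": 0,"ry": 0,"rz": 0}

```text
clock: 22.4
tool_pos: [0.5588, 0.1686, 0.1317]
orientation: [165.1, -28.8, 0.1]
force: [0.2, -0.4, 0.9]
opening: 0.0006
gripper_force: 0.0
```

```bash
cat >> tg.py <<'E'
def look(n):
    c=cal("wrist"); im=cams.snapshot("wrist"); cv2.imwrite(f"pics/{n}.png",im)
    pk=np.array([proj(c,line(k)) for k in range(7)]); print(pk.round(0).tolist())
    x=int(round(pk[5,0])); hsv=cv2.cvtColor(im,cv2.COLOR_BGR2HSV)
    g=np.argwhere(cv2.inRange(hsv,(45,120,60),(75,255,255))>0)
    if len(g): print("green rows",g[:,0].min(),g[:,0].max(),"cols",g[:,1].min(),g[:,1].max())
    xs=slice(g[:,1].min(),g[:,1].max()+1)
    w=(im[:,xs].min(axis=2)>170); r=np.argwhere(w.sum(1)>6)[:,0]
    print("white rows",[(int(i),int(w[i].sum()),int(np.median(np.argwhere(w[i]))+xs.start)) for i in r if 150<i<330])
E
python3 -c "
from tg import *
st(.0,-.016); look('w2')"
```

```text
t 22.4 tip mm from contact (up,acrs,in) [-14.   -0.6 -39. ] F tool [ 0.6  0.6 -0.6] need [-0.09  0.03  1.56] turn [-0.07 -0.06 -0.02] q [ 44.7   9.5 -54.5  65.1 -34.2 -16.5]
[[258.0, 245.0], [260.0, 241.0], [262.0, 233.0], [263.0, 222.0], [263.0, 208.0], [263.0, 193.0], [262.0, 178.0]]
green rows 186 203 cols 224 296
white rows [(237, 13, 270), (240, 8, 271)]
```

```bash
cat >> tg.py <<'E'
def lk(n,c):
    im=cv2.imread(f"pics/{n}.png"); hsv=cv2.cvtColor(im,cv2.COLOR_BGR2HSV)
    G=cv2.inRange(hsv,(45,120,60),(75,255,255)); g=np.argwhere(G>0); mid=(g[:,1].min()+g[:,1].max())/2
    for s in(g[g[:,1]<mid],g[g[:,1]>mid]): print("green c",s.mean(0).round(1))
    for lat in(-.006,0,.006):
        pk=np.array([proj(c,line(k)+lat*YB) for k in range(7)])
        print("lat",lat,"clicks rows",pk[:,1].round(1).tolist(),"green",[proj(c,line(5,.031)+l*YB).round(1).tolist() for l in(-.016,.016)] if lat==0 else "")
        for r in range(int(pk[5,1])-12,int(pk[0,1])+6):
            x=int(round(np.interp(r,pk[::-1,1],pk[::-1,0]))); v=im[r,x-1:x+2].min(axis=2).mean()
            if v>120: print("   row",r,"col",x,"bright",int(v),im[r,x].tolist())
E
python3 -c "
from tg import *
lk('w2',cal('wrist'))"
```

```text
green c [196.  233.2]
green c [192.8 286.6]
lat -0.006 clicks rows [244.1, 240.1, 232.2, 221.0, 207.1, 191.9, 176.9] green Traceback (most recent call last):
  File "<string>", line 3, in <module>
    lk('w2',cal('wrist'))
    ~~^^^^^^^^^^^^^^^^^^^
  File "tg.py", line 29, in lk
    x=int(round(np.interp(r,pk[::-1,1],pk[::-1,0]))); v=im[r,x-1:x+2].min(axis=2).mean()
                                                        ~~~~~~~~~~~~~~~~~^^^^^^^^
    return umr_minimum(a, axis, None, out, keepdims, initial, where)
numpy.exceptions.AxisError: axis 2 is out of bounds for array of dimension 2
```

```bash
sed -i 's/\.min(axis=2)\.mean()/.min(axis=1).mean()/' tg.py
python3 -c "
from tg import *
lk('w2',cal('wrist'))"
```

```text
green c [196.  233.2]
green c [192.8 286.6]
lat -0.006 clicks rows [244.1, 240.1, 232.2, 221.0, 207.1, 191.9, 176.9] green 
   row 236 col 270 bright 122 [134, 138, 143]
   row 237 col 270 bright 233 [234, 239, 244]
   row 238 col 269 bright 165 [161, 165, 172]
   row 239 col 269 bright 166 [165, 169, 176]
   row 240 col 269 bright 172 [174, 178, 186]
   row 241 col 268 bright 150 [147, 150, 154]
   row 243 col 267 bright 123 [121, 130, 136]
   row 244 col 266 bright 121 [119, 128, 138]
   row 245 col 266 bright 123 [125, 135, 142]
   row 246 col 266 bright 125 [126, 135, 144]
   row 247 col 266 bright 122 [122, 128, 135]
   row 249 col 266 bright 127 [127, 136, 144]
lat 0 clicks rows [245.0, 241.0, 233.1, 221.8, 207.9, 192.5, 177.4] green [[286.6, 191.2], [234.5, 194.5]]
lat 0.006 clicks rows [245.9, 241.8, 234.0, 222.6, 208.6, 193.2, 177.9] green
```

Request:
play_rows:
  motion:
    - {"x": -0.1,"y": 0.03,"z": 0.5,"rx": 0,"ry": 0,"rz": 0}
    - {"x": 0,"y": 0,"z": 0.5,"rx": 0,"ry": 0,"rz": 0}
    - {"x": 0,"y": 0,"z": 0.4,"rx": 0,"ry": 0,"rz": 0}
    - {"x": 0,"y": 0,"z": 0.2,"rx": 0,"ry": 0,"rz": 0}
    - {"x": 0,"y": 0,"z": 0,"rx": 0,"ry": 0,"rz": 0}

```text
clock: 23.08
tool_pos: [0.575, 0.1554, 0.0954]
orientation: [165.0, -28.7, 0.0]
force: [0.4, -0.1, 0.0]
opening: 0.0006
gripper_force: 0.0
```

```bash
python3 -c "
from tg import *
st(-.0052,-.016)"
```

```text
t 23.07 tip mm from contact (up,acrs,in) [-17.1   1.7   2.7] F tool [0.4 0.  0.2] need [ 0.04 -0.07  0.1 ] turn [-0.02 -0.03 -0.02] q [ 36.6  12.9 -56.8  79.5 -29.5 -24.7]
```

Request:
play_rows:
  motion:
    - {"x": 0.04,"y": -0.07,"z": 0.06,"rx": 0,"ry": 0,"rz": 0}
    - {"x": 0,"y": 0,"z": 0.05,"rx": 0,"ry": 0,"rz": 0}
    - {"x": 0,"y": 0,"z": 0,"rx": 0,"ry": 0,"rz": 0}

```text
clock: 23.45
tool_pos: [0.5774, 0.1575, 0.0939]
orientation: [165.0, -28.7, 0.1]
force: [-1.0, -0.1, -0.6]
opening: 0.0006
gripper_force: 0.1
```

```bash
python3 -c "
from tg import *
st(-.0052,-.016)"
```

```text
t 23.45 tip mm from contact (up,acrs,in) [-15.7  -0.9   4.6] F tool [-1.2  0.1  0.1] need [-0.01  0.04  0.03] turn [-0.04 -0.05 -0.01] q [ 36.3  13.2 -56.6  80.2 -29.3 -25.1]
```

Request:
play_rows:
  motion:
    - {"x": 0,"y": 0.04,"z": 0.04,"rx": 0,"ry": 0,"rz": 0}
    - {"x": 0.06,"y": 0,"z": 0,"rx": 0,"ry": 0,"rz": 0}
    - {"x": 0.06,"y": 0,"z": 0,"rx": 0,"ry": 0,"rz": 0}

```text
clock: 23.82
tool_pos: [0.5802, 0.1563, 0.0948]
orientation: [165.0, -28.7, 0.1]
force: [-6.7, 2.4, 6.4]
opening: 0.0002
gripper_force: 4.9
```

```bash
python3 -c "
from tg import *
st(-.0052,-.016)"
```

```text
t 23.82 tip mm from contact (up,acrs,in) [-12.8   0.1   5.4] F tool [-2.8 -0.1 -9.1] need [-0.13 -0.   -0.01] turn [-0.05 -0.05 -0.01] q [ 36.   13.3 -56.4  80.2 -29.3 -24.7]
```

Request:
play_rows:
  motion:
    - {"x": 0.06,"y": 0,"z": -0.015,"rx": 0,"ry": 0,"rz": 0}
    - {"x": 0.06,"y": 0,"z": -0.01,"rx": 0,"ry": 0,"rz": 0}
    - {"x": 0.06,"y": 0,"z": -0.01,"rx": 0,"ry": 0,"rz": 0}
    - {"x": 0.06,"y": 0,"z": -0.005,"rx": 0,"ry": 0,"rz": 0}
    - {"x": 0.04,"y": 0,"z": 0,"rx": 0,"ry": 0,"rz": 0}

```text
clock: 24.45
tool_pos: [0.5863, 0.1565, 0.0998]
orientation: [165.0, -28.8, 0.1]
force: [-7.0, 1.8, 8.8]
opening: 0.0002
gripper_force: 5.6
```

```bash
python3 -c "
from tg import *
st(-.0052,-.016)"
```

```text
t 24.45 tip mm from contact (up,acrs,in) [-5.1  0.2  3.9] F tool [ -1.9   1.2 -11.2] need [-0.44 -0.01  0.05] turn [-0.05 -0.07 -0.02] q [ 36.3  13.3 -55.6  78.6 -29.5 -23.2]
```

Request:
play_rows:
  motion:
    - {"x": 0,"y": 0,"z": -0.2,"rx": 0,"ry": 0,"rz": 0}
    - {"x": -0.4,"y": 0,"z": -0.3,"rx": 0,"ry": 0,"rz": 0}
    - {"x": -0.2,"y": 0,"z": -0.1,"rx": 0,"ry": 0,"rz": 0}
    - {"x": 0,"y": 0,"z": 0,"rx": 0,"ry": 0,"rz": 0}

```text
clock: 24.95
tool_pos: [0.5653, 0.1602, 0.1042]
orientation: [165.0, -28.7, 0.1]
force: [-0.2, 0.5, -0.6]
opening: 0.0008
gripper_force: 0.0
```

```bash
python3 -c "
from tg import *
st(-.0052,-.016); look('w3'); c=cal('wrist'); lk('w3',c); print(proj(c,ctrl.get_obs()['tool_pos']))
im=cv2.imread('pics/w3.png'); cv2.imwrite('pics/w3c.png',cv2.resize(im[150:300,170:370],(800,600),interpolation=2))"
```

```text
t 24.95 tip mm from contact (up,acrs,in) [-21.4   0.3 -10.5] F tool [-0.5 -0.6  0.3] need [ 0.21 -0.01  0.63] turn [-0.04 -0.05 -0.01] q [ 39.4  11.7 -56.8  75.4 -30.7 -22.9]
[[253.0, 250.0], [256.0, 246.0], [257.0, 237.0], [259.0, 224.0], [259.0, 208.0], [258.0, 190.0], [257.0, 172.0]]
green rows 182 201 cols 212 296
white rows [(226, 13, 270), (227, 25, 264), (228, 39, 257), (229, 13, 270), (230, 13, 270), (231, 13, 270), (232, 13, 270)]
green c [193.2 223.4]
green c [189.6 285.9]
lat -0.006 clicks rows [249.6, 245.1, 236.3, 223.4, 207.4, 189.7, 172.2] green 
   row 226 col 270 bright 212 [213, 217, 224]
   row 227 col 269 bright 205 [208, 212, 217]
   row 228 col 269 bright 198 [199, 203, 210]
   row 229 col 269 bright 198 [199, 203, 209]
   row 230 col 269 bright 198 [200, 202, 211]
   row 231 col 269 bright 200 [199, 203, 210]
   row 232 col 269 bright 210 [211, 215, 222]
   row 233 col 269 bright 140 [126, 129, 136]
   row 242 col 267 bright 124 [124, 133, 142]
   row 243 col 267 bright 129 [129, 136, 146]
   row 244 col 266 bright 124 [125, 131, 142]
   row 245 col 266 bright 126 [125, 134, 143]
   row 246 col 266 bright 124 [121, 132, 141]
   row 247 col 265 bright 123 [128, 138, 145]
lat 0 clicks rows [250.6, 246.2, 237.3, 224.4, 208.2, 190.4, 172.8] green [[286.5, 188.9], [225.9, 192.6]]
   row 227 col 258 bright 217 [217, 222, 230]
   row 228 col 258 bright 232 [233, 237, 246]
lat 0.006 clicks rows [251.7, 247.3, 238.4, 225.4, 209.1, 191.1, 173.3] green 
   row 228 col 247 bright 239 [238, 244, 252]
[278.74220902 256.66815327]
```

View pics/w3c.png

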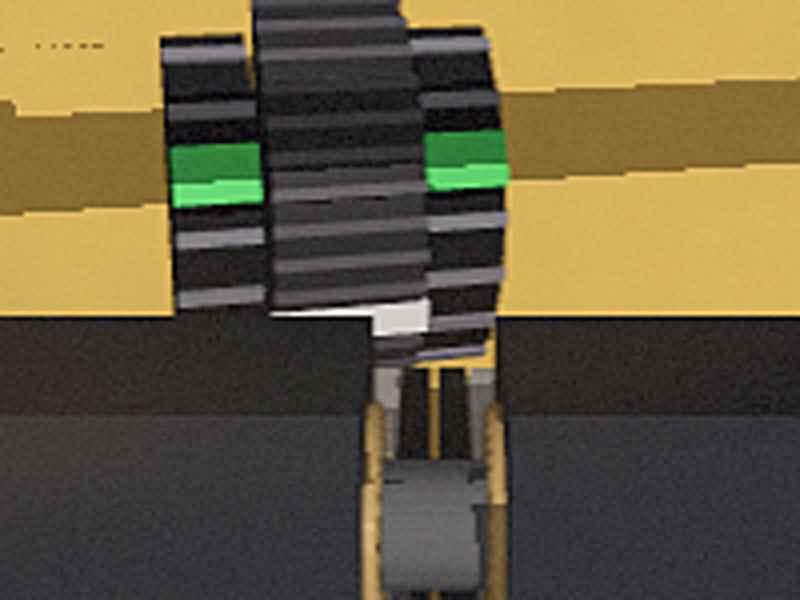

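```bash
python3 -c "
from tg import *
c=cal('wrist')
for r in (.031,.029): print(r,[proj(c,line(k,r)-.015*YB)[1].round(1) for k in range(7)])
im=cv2.imread('pics/w3.png'); col=im[175:245,289].mean(axis=1).astype(int); print(list(zip(range(175,245),col.tolist())))"
```

```text
0.031 [np.float64(241.3), np.float64(237.2), np.float64(229.3), np.float64(218.1), np.float64(204.2), np.float64(189.1), np.float64(174.1)]
0.029 [np.float64(238.0), np.float64(234.1), np.float64(226.7), np.float64(216.1), np.float64(203.3), np.float64(189.3), np.float64(175.4)]
[(175, 80), (176, 54), (177, 19), (178, 11), (179, 22), (180, 18), (181, 9), (182, 19), (183, 81), (184, 75), (185, 78), (186, 84), (187, 75), (188, 74), (189, 74), (190, 64), (191, 150), (192, 139), (193, 139), (194, 141), (195, 143), (196, 152), (197, 5), (198, 16), (199, 43), (200, 39), (201, 31), (202, 30), (203, 112), (204, 134), (205, 133), (206, 139), (207, 39), (208, 27), (209, 30), (210, 29), (211, 38), (212, 35), (213, 42), (214, 28), (215, 27), (216, 20), (217, 114), (218, 118), (219, 118), (220, 133), (221, 23), (222, 27), (223, 34), (224, 37), (225, 36), (226, 33), (227, 19), (228, 110), (229, 116), (230, 106), (231, 114), (232, 22), (233, 32), (234, 32), (235, 20), (236, 77), (237, 136), (238, 68), (239, 146), (240, 164), (241, 165), (242, 117), (243, 135), (244, 135)]
```

Request:
play_rows:
  motion:
    - {"x": 0,"y": 0,"z": -0.3,"rx": 0,"ry": 0,"rz": 0}
    - {"x": 0,"y": 0,"z": -0.2,"rx": 0,"ry": 0,"rz": 0}
    - {"x": 0,"y": 0,"z": 0,"rx": 0,"ry": 0,"rz": 0}

```text
clock: 25.38
tool_pos: [0.5602, 0.1638, 0.1152]
orientation: [165.0, -28.8, 0.1]
force: [-0.1, 0.2, -0.2]
opening: 0.0004
gripper_force: 0.0
```

```bash
cat >> tg.py <<'E'
def click(n):
    c=cal("wrist"); im=cams.snapshot("wrist"); cv2.imwrite(f"pics/{n}.png",im); ks=np.arange(-.5,7,.02)
    for lat in np.arange(-.008,.0081,.002):
        for r in(.035,):
            pk=np.array([proj(c,line(k,r)+lat*YB) for k in ks])
            v=im[np.rint(pk[:,1]).astype(int),np.rint(pk[:,0]).astype(int)].min(axis=1)
            b=ks[(v>180)]; print(round(lat*1000),"mm white at clicks",(b.min().round(2),b.max().round(2),len(b)) if len(b) else None)
    pk=np.array([proj(c,line(k,.031)-.015*YB) for k in ks]); v=im[np.rint(pk[:,1]).astype(int),np.rint(pk[:,0]).astype(int)].astype(int)
    b=ks[(v[:,1]>v[:,0]+40)&(v[:,1]>v[:,2]+40)]; print("green",b.min().round(2) if len(b) else None,b.max().round(2) if len(b) else None)
E
python3 -c "
from tg import *
st(-.0052,-.016); click('w4')"
```

```text
t 25.38 tip mm from contact (up,acrs,in) [-20.7  -0.  -23. ] F tool [-0.2 -0.2  0. ] need [0.18 0.   1.13] turn [-0.05 -0.05 -0.02] q [ 42.   10.7 -56.1  70.9 -32.1 -20.3]
-8 mm white at clicks (np.float64(2.2), np.float64(2.76), 29)
-6 mm white at clicks (np.float64(2.24), np.float64(2.78), 28)
-4 mm white at clicks (np.float64(2.26), np.float64(2.8), 28)
-2 mm white at clicks (np.float64(2.28), np.float64(2.82), 28)
0 mm white at clicks (np.float64(2.22), np.float64(2.78), 29)
2 mm white at clicks (np.float64(2.26), np.float64(2.8), 28)
4 mm white at clicks (np.float64(2.28), np.float64(2.82), 28)
6 mm white at clicks (np.float64(2.3), np.float64(2.84), 28)
8 mm white at clicks (np.float64(2.34), np.float64(2.78), 23)
green 4.46 5.42
```

Request:
play_rows:
  motion:
    - {"x": 0.1,"y": 0,"z": 0.4,"rx": 0,"ry": 0,"rz": 0}
    - {"x": 0.05,"y": 0,"z": 0.4,"rx": 0,"ry": 0,"rz": 0}
    - {"x": 0,"y": 0,"z": 0.2,"rx": 0,"ry": 0,"rz": 0}
    - {"x": 0,"y": 0,"z": 0,"rx": 0,"ry": 0,"rz": 0}

```text
clock: 25.92
tool_pos: [0.575, 0.1562, 0.095]
orientation: [165.0, -28.7, 0.0]
force: [0.1, -1.0, 0.1]
opening: 0.0001
gripper_force: 0.0
```

```bash
python3 -c "
from tg import *
st(-.0052,-.0155)
im=cv2.imread('pics/w4.png'); 
"
```

```text
t 25.93 tip mm from contact (up,acrs,in) [-17.3   0.9   2.8] F tool [0.2 1.  0.3] need [ 0.07 -0.03  0.1 ] turn [-0.02 -0.03 -0.02] q [ 36.7  13.  -56.8  79.6 -29.5 -24.8]
```

Request:
play_rows:
  motion:
    - {"x": 0.07,"y": -0.03,"z": 0.08,"rx": 0,"ry": 0,"rz": 0}
    - {"x": 0,"y": 0,"z": 0.03,"rx": 0,"ry": 0,"rz": 0}
    - {"x": 0.06,"y": 0,"z": 0,"rx": 0,"ry": 0,"rz": 0}
    - {"x": 0.06,"y": 0,"z": -0.01,"rx": 0,"ry": 0,"rz": 0}
    - {"x": 0.06,"y": 0,"z": -0.01,"rx": 0,"ry": 0,"rz": 0}
    - {"x": 0.06,"y": 0,"z": -0.015,"rx": 0,"ry": 0,"rz": 0}
    - {"x": 0.06,"y": 0,"z": -0.01,"rx": 0,"ry": 0,"rz": 0}
    - {"x": 0.06,"y": 0,"z": -0.01,"rx": 0,"ry": 0,"rz": 0}
    - {"x": 0.02,"y": 0,"z": 0,"rx": 0,"ry": 0,"rz": 0}

```text
clock: 27.05
tool_pos: [0.586, 0.1572, 0.1]
orientation: [165.0, -28.8, 0.0]
force: [-2.6, -0.2, 4.5]
opening: 0.0003
gripper_force: 2.5
```

```bash
python3 -c "
from tg import *
st(-.0052,-.016)"
```

```text
t 27.05 tip mm from contact (up,acrs,in) [-5.3 -0.3  3.4] F tool [-0.1  1.6 -5. ] need [-0.43  0.01  0.07] turn [-0.04 -0.05 -0.02] q [ 36.5  13.3 -55.5  78.1 -29.7 -23. ]
```

Request:
play_rows:
  motion:
    - {"x": 0,"y": 0,"z": -0.2,"rx": 0,"ry": 0,"rz": 0}
    - {"x": -0.4,"y": 0,"z": -0.4,"rx": 0,"ry": 0,"rz": 0}
    - {"x": -0.2,"y": 0,"z": -0.4,"rx": 0,"ry": 0,"rz": 0}
    - {"x": 0,"y": 0,"z": 0,"rx": 0,"ry": 0,"rz": 0}

```text
clock: 27.55
tool_pos: [0.5601, 0.1645, 0.1141]
orientation: [165.1, -28.8, 0.1]
force: [-0.1, 0.5, 0.6]
opening: 0.0006
gripper_force: 0.0
```

```bash
python3 -c "
from tg import *
st(-.0052,-.016); click('w5')
c=cal('wrist'); ks=np.arange(0,7,.05); pk=np.array([proj(c,line(k)-.004*YB)[1] for k in ks])
for r in(.031,.033,.035): print(r,[np.interp(-proj(c,line(k,r)-.004*YB)[1],-pk,ks).round(2) for k in range(1,6)])"
```

```text
t 27.55 tip mm from contact (up,acrs,in) [-21.3  -1.  -22.4] F tool [ 0.2 -0.3 -0.7] need [0.21 0.04 1.1 ] turn [-0.06 -0.06 -0.01] q [ 41.9  10.7 -56.2  71.2 -32.  -20.6]
-8 mm white at clicks (np.float64(3.42), np.float64(3.86), 23)
-6 mm white at clicks (np.float64(3.38), np.float64(3.88), 26)
-4 mm white at clicks (np.float64(3.4), np.float64(3.9), 26)
-2 mm white at clicks (np.float64(3.42), np.float64(3.9), 25)
0 mm white at clicks (np.float64(3.44), np.float64(3.86), 22)
2 mm white at clicks (np.float64(3.38), np.float64(3.88), 26)
4 mm white at clicks (np.float64(3.4), np.float64(3.9), 26)
6 mm white at clicks (np.float64(3.42), np.float64(3.9), 25)
8 mm white at clicks (np.float64(3.44), np.float64(3.86), 22)
green 4.46 5.42
0.031 [np.float64(1.75), np.float64(2.45), np.float64(3.26), np.float64(4.11), np.float64(4.97)]
0.033 [np.float64(1.41), np.float64(2.24), np.float64(3.13), np.float64(4.05), np.float64(4.99)]
0.035 [np.float64(1.0), np.float64(2.0), np.float64(3.0), np.float64(4.0), np.float64(5.0)]
```

Request:
play_rows:
  motion:
    - {"x": 0,"y": 0,"z": -0.6,"rx": 0,"ry": 0,"rz": 0}
    - {"x": 0,"y": 0,"z": -0.6,"rx": 0,"ry": 0,"rz": 0}
    - {"x": 0,"y": 0,"z": -0.6,"rx": 0,"ry": 0,"rz": 0}
    - {"x": 0,"y": 0,"z": 0,"rx": 0,"ry": 0,"rz": 0}

```text
clock: 28.1
tool_pos: [0.5401, 0.1764, 0.1523]
orientation: [165.1, -28.8, 0.1]
force: [-0.5, -0.2, -0.6]
opening: 0.0005
gripper_force: 0.0
```

```bash
python3 -c "
from tg import *
click('w6'); c5=None
# right/left ends of the white line: triangulate w6 vs top and scene
c=cal('wrist'); im=cv2.imread('pics/w6.png')
def ends(im,c,box):
    pk=proj(c,line(3.7)); 
    x0,x1=int(pk[0]-box),int(pk[0]+box); y0,y1=int(pk[1]-box*.7),int(pk[1]+box*.7)
    m=(im[y0:y1,x0:x1].min(axis=2)>170).astype(np.uint8); n,l,s,ce=cv2.connectedComponentsWithStats(m)
    return [(s[i].tolist(),(ce[i]+[x0,y0]).round(1).tolist()) for i in range(1,n) if s[i][4]>3],(x0,y0),pk.round(1)
print(ends(im,c,40))
for n in('top','scene'):
    cc=cal(n); i2=cams.snapshot(n); cv2.imwrite(f'pics/{n}6.png',i2); print(n,ends(i2,cc,14),[proj(cc,line(k)).round(1).tolist() for k in(3,4,5)])
"
```

```text
-8 mm white at clicks (np.float64(3.4), np.float64(3.84), 23)
-6 mm white at clicks (np.float64(3.42), np.float64(3.86), 23)
-4 mm white at clicks (np.float64(3.42), np.float64(3.88), 24)
-2 mm white at clicks (np.float64(3.36), np.float64(3.88), 27)
0 mm white at clicks (np.float64(3.38), np.float64(3.9), 27)
2 mm white at clicks (np.float64(3.4), np.float64(3.92), 27)
4 mm white at clicks (np.float64(3.4), np.float64(3.86), 24)
6 mm white at clicks (np.float64(3.42), np.float64(3.86), 23)
8 mm white at clicks (np.float64(3.44), np.float64(3.88), 23)
green 4.46 5.38
([([25, 26, 31, 9, 199], [265.0, 193.1])], (225, 163), array([265.4, 191.9]))
top ([([0, 2, 28, 3, 45], [216.7, 176.0])], (203, 173), array([217.3, 183.4])) [[217.5, 185.3], [217.3, 182.5], [217.2, 179.4]]
scene ([([13, 9, 5, 3, 5], [327.0, 261.8])], (312, 252), array([326.6, 261.9])) [[327.4, 261.6], [326.3, 262.2], [324.8, 263.6]]
```

Request:
play_rows:
  motion:
    - {"x": 0,"y": 0,"z": 0.6,"rx": 0,"ry": 0,"rz": 0}
    - {"x": 0,"y": 0,"z": 0.6,"rx": 0,"ry": 0,"rz": 0}
    - {"x": 0,"y": 0,"z": 0.6,"rx": 0,"ry": 0,"rz": 0}
    - {"x": 0.1,"y": 0.02,"z": 0.4,"rx": 0,"ry": 0,"rz": 0}
    - {"x": 0.05,"y": 0.02,"z": 0.4,"rx": 0,"ry": 0,"rz": 0}
    - {"x": 0,"y": 0,"z": 0.2,"rx": 0,"ry": 0,"rz": 0}
    - {"x": 0,"y": 0,"z": 0,"rx": 0,"ry": 0,"rz": 0}

```text
clock: 29.12
tool_pos: [0.5755, 0.1554, 0.0937]
orientation: [165.0, -28.7, 0.0]
force: [0.2, 1.1, -0.6]
opening: 0.0004
gripper_force: 0.0
```

```bash
python3 -c "
from tg import *
st(-.0049,-.0155)"
```

```text
t 29.12 tip mm from contact (up,acrs,in) [-17.5   1.3   4.4] F tool [-0.1 -1.3  0.3] need [ 0.08 -0.05  0.02] turn [-0.02 -0.03 -0.02] q [ 36.3  13.1 -56.9  80.1 -29.4 -25.1]
```

Request:
play_rows:
  motion:
    - {"x": 0.07,"y": -0.04,"z": 0.02,"rx": 0,"ry": 0,"rz": 0}
    - {"x": 0,"y": 0,"z": 0.025,"rx": 0,"ry": 0,"rz": 0}
    - {"x": 0.06,"y": 0,"z": 0,"rx": 0,"ry": 0,"rz": 0}
    - {"x": 0.06,"y": 0,"z": -0.01,"rx": 0,"ry": 0,"rz": 0}
    - {"x": 0.06,"y": 0,"z": -0.01,"rx": 0,"ry": 0,"rz": 0}
    - {"x": 0.06,"y": 0,"z": -0.015,"rx": 0,"ry": 0,"rz": 0}
    - {"x": 0.06,"y": 0,"z": -0.01,"rx": 0,"ry": 0,"rz": 0}
    - {"x": 0.06,"y": 0,"z": -0.01,"rx": 0,"ry": 0,"rz": 0}
    - {"x": 0.02,"y": 0,"z": 0,"rx": 0,"ry": 0,"rz": 0}

```text
clock: 30.25
tool_pos: [0.586, 0.1571, 0.1002]
orientation: [165.0, -28.8, 0.0]
force: [-1.7, -0.5, 3.1]
opening: 0.0005
gripper_force: 1.2
```

```bash
python3 -c "
from tg import *
st(-.0052,-.016)"
```

```text
t 30.25 tip mm from contact (up,acrs,in) [-5.2 -0.2  3.2] F tool [ 0.   1.4 -3.3] need [-0.43  0.01  0.08] turn [-0.03 -0.05 -0.03] q [ 36.6  13.3 -55.4  78.  -29.7 -22.9]
```

Request:
play_rows:
  motion:
    - {"x": 0,"y": 0,"z": -0.2,"rx": 0,"ry": 0,"rz": 0}
    - {"x": -0.4,"y": 0,"z": -0.4,"rx": 0,"ry": 0,"rz": 0}
    - {"x": -0.2,"y": 0,"z": -0.4,"rx": 0,"ry": 0,"rz": 0}
    - {"x": 0,"y": 0,"z": 0,"rx": 0,"ry": 0,"rz": 0}

```text
clock: 30.75
tool_pos: [0.56, 0.1647, 0.1144]
orientation: [165.1, -28.8, 0.1]
force: [0.4, 0.9, 0.7]
opening: 0.0002
gripper_force: 0.0
```

```bash
python3 -c "
from tg import *
st(-.0052,-.016); click('w7')
A=cv2.imread('pics/w5.png');B=cv2.imread('pics/w7.png'); cr=lambda i:cv2.resize(i[160:260,200:310],(400,364),interpolation=2)
cv2.imwrite('pics/w57.png',np.hstack([cr(A),cr(B)]))"
```

```text
t 30.75 tip mm from contact (up,acrs,in) [-21.2  -1.1 -22.8] F tool [ 0.7 -0.8 -0.7] need [0.2  0.05 1.12] turn [-0.06 -0.06 -0.01] q [ 41.9  10.7 -56.2  71.2 -32.  -20.6]
-8 mm white at clicks (np.float64(4.26), np.float64(4.72), 24)
-6 mm white at clicks (np.float64(4.28), np.float64(4.74), 24)
-4 mm white at clicks (np.float64(4.28), np.float64(4.74), 24)
-2 mm white at clicks (np.float64(4.3), np.float64(4.76), 24)
0 mm white at clicks (np.float64(4.32), np.float64(4.78), 24)
2 mm white at clicks (np.float64(4.26), np.float64(4.72), 24)
4 mm white at clicks (np.float64(4.28), np.float64(4.74), 24)
6 mm white at clicks (np.float64(4.3), np.float64(4.76), 24)
8 mm white at clicks (np.float64(4.32), np.float64(4.76), 23)
green 4.48 5.36
```

View pics/w57.png

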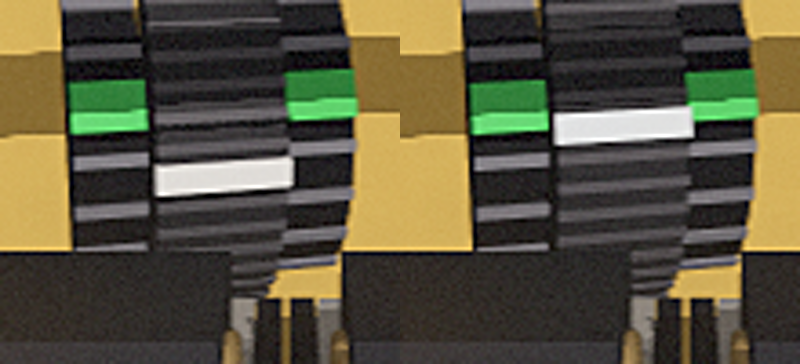

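The line moved from y 175 to y 125 in the crop and now stands just below the green centre at y 105, roughly click 4.5. That isn't an exact click, so I'll wait and measure again.

Request:
play_rows:
  motion:
    - {"x": 0,"y": 0,"z": -0.6,"rx": 0,"ry": 0,"rz": 0}
    - {"x": 0,"y": 0,"z": -0.6,"rx": 0,"ry": 0,"rz": 0}
    - {"x": 0,"y": 0,"z": -0.6,"rx": 0,"ry": 0,"rz": 0}
    - {"x": 0,"y": 0,"z": 0,"rx": 0,"ry": 0,"rz": 0}
    - {"x": 0,"y": 0,"z": 0,"rx": 0,"ry": 0,"rz": 0}
    - {"x": 0,"y": 0,"z": 0,"rx": 0,"ry": 0,"rz": 0}

```text
clock: 31.55
tool_pos: [0.5398, 0.1748, 0.1513]
orientation: [165.0, -28.7, 0.0]
force: [-0.1, -0.7, -0.1]
opening: 0.0006
gripper_force: 0.0
```

```bash
cat >> tg.py <<'E'
def fitw(names_c):
    pass
E
python3 -c "
from tg import *
click('w8')
c=cal('wrist'); im=cv2.imread('pics/w8.png')
# edge rows along cheek (ticks) and wheel in world terms
ks=np.arange(0,7.5,.02)
for lat in(-.015,.015):
    pk=np.array([proj(c,line(k,.031)+lat*YB) for k in ks]); v=im[np.rint(pk[:,1]).astype(int),np.rint(pk[:,0]).astype(int)].astype(int)
    print(lat,'ticks',ks[(v.min(1)>85)].round(2).tolist())
"
```

```text
-8 mm white at clicks (np.float64(4.24), np.float64(4.74), 26)
-6 mm white at clicks (np.float64(4.26), np.float64(4.74), 25)
-4 mm white at clicks (np.float64(4.28), np.float64(4.76), 25)
-2 mm white at clicks (np.float64(4.28), np.float64(4.78), 26)
0 mm white at clicks (np.float64(4.3), np.float64(4.72), 22)
2 mm white at clicks (np.float64(4.3), np.float64(4.72), 22)
4 mm white at clicks (np.float64(4.24), np.float64(4.74), 26)
6 mm white at clicks (np.float64(4.26), np.float64(4.74), 25)
8 mm white at clicks (np.float64(4.28), np.float64(4.76), 25)
green 4.48 5.38
-0.015 ticks [0.0, 0.02, 0.04, 0.06, 0.08, 0.1, 0.12, 0.14, 0.16, 0.18, 0.72, 0.74, 0.76, 0.78, 0.8, 0.82, 0.84, 0.86, 0.88, 0.9, 1.72, 1.74, 1.76, 1.78, 1.8, 1.82, 1.84, 1.86, 1.88, 1.9, 1.92, 1.94, 1.96, 2.76, 2.78, 2.8, 2.82, 2.84, 2.86, 2.88, 2.9, 2.92, 2.94, 2.96, 2.98, 3.0, 3.02, 3.04, 3.8, 3.82, 3.84, 3.86, 3.88, 3.9, 3.92, 3.94, 3.96, 3.98, 4.0, 4.02, 4.04, 4.48, 4.5, 4.52, 4.54, 4.56, 4.58, 4.6, 4.62, 4.64, 4.66, 4.68, 4.7, 4.72, 4.74, 4.76, 4.78, 4.8, 6.8, 6.82, 6.84, 6.86, 6.88, 6.9, 6.92, 6.94, 6.96, 6.98, 7.0, 7.02, 7.04, 7.06, 7.08, 7.1, 7.34, 7.36, 7.38, 7.4, 7.42, 7.44, 7.46, 7.48]
0.015 ticks [0.0, 0.02, 0.04, 0.06, 0.08, 0.1, 0.12, 0.14, 0.16, 0.18, 0.2, 0.22, 0.24, 0.26, 0.76, 0.78, 0.8, 0.82, 0.84, 0.86, 0.88, 0.9, 0.92, 0.94, 1.74, 1.76, 1.78, 1.8, 1.82, 1.84, 1.86, 1.88, 1.9, 1.92, 1.94, 1.96, 2.76, 2.78, 2.8, 2.82, 2.84, 2.86, 2.88, 2.9, 2.92, 2.94, 2.96, 2.98, 3.0, 3.02, 3.84, 3.86, 3.88, 3.9, 3.92, 3.94, 3.96, 3.98, 4.0, 4.02, 4.04, 4.06, 4.08, 4.5, 4.52, 4.54, 4.56, 4.58, 4.6, 4.62, 4.64, 4.66, 4.68, 4.7, 4.72, 4.74, 4.76, 4.78, 4.8, 4.82, 6.84, 6.86, 6.88, 6.9, 6.92, 6.94, 6.96, 6.98, 7.0, 7.02, 7.04, 7.06, 7.08, 7.1, 7.12, 7.14, 7.38, 7.4, 7.42, 7.44, 7.46, 7.48]
```

Request:
play_rows:
  motion:
    - {"x": 0,"y": 0,"z": 0.6,"rx": 0,"ry": 0,"rz": 0}
    - {"x": 0,"y": 0,"z": 0.6,"rx": 0,"ry": 0,"rz": 0}
    - {"x": 0,"y": 0,"z": 0.6,"rx": 0,"ry": 0,"rz": 0}
    - {"x": 0.2,"y": 0,"z": 0.4,"rx": 0,"ry": 0,"rz": 0}
    - {"x": 0.2,"y": 0,"z": 0.3,"rx": 0,"ry": 0,"rz": 0}
    - {"x": 0,"y": 0,"z": 0.15,"rx": 0,"ry": 0,"rz": 0}
    - {"x": 0,"y": 0,"z": 0,"rx": 0,"ry": 0,"rz": 0}

```text
clock: 32.48
tool_pos: [0.5793, 0.1579, 0.1003]
orientation: [165.0, -28.7, 0.0]
force: [-0.5, 0.5, 0.9]
opening: 0.0007
gripper_force: 0.0
```

```bash
python3 -c "
from tg import *
st(-.0044,-.011)"
```

```text
t 32.48 tip mm from contact (up,acrs,in) [-11.   -0.1  -0.1] F tool [-0.  -0.2 -1.1] need [-0.    0.    0.18] turn [-0.03 -0.04 -0.02] q [ 37.3  12.9 -55.9  77.5 -29.9 -23.1]
```

Next I'll press on and nudge about 4 mm.

Request:
play_rows:
  motion:
    - {"x": 0,"y": 0,"z": 0.1,"rx": 0,"ry": 0,"rz": 0}
    - {"x": 0,"y": 0,"z": 0.06,"rx": 0,"ry": 0,"rz": 0}
    - {"x": 0,"y": 0,"z": 0.025,"rx": 0,"ry": 0,"rz": 0}
    - {"x": 0.04,"y": 0,"z": 0,"rx": 0,"ry": 0,"rz": 0}
    - {"x": 0.04,"y": 0,"z": -0.01,"rx": 0,"ry": 0,"rz": 0}
    - {"x": 0.04,"y": 0,"z": 0,"rx": 0,"ry": 0,"rz": 0}
    - {"x": 0.04,"y": 0,"z": -0.01,"rx": 0,"ry": 0,"rz": 0}
    - {"x": 0,"y": 0,"z": 0,"rx": 0,"ry": 0,"rz": 0}

```text
clock: 33.48
tool_pos: [0.5849, 0.1574, 0.0992]
orientation: [165.0, -28.7, 0.1]
force: [-3.6, 1.9, 4.6]
opening: 0.0005
gripper_force: 3.0
```

```bash
python3 -c "
from tg import *
st(-.0052,-.016); click('w9')" | grep -v 'mm white at clicks None'
```

```text
t 33.48 tip mm from contact (up,acrs,in) [-6.6 -0.6  3.6] F tool [-1.  -0.3 -6. ] need [-0.37  0.02  0.06] turn [-0.04 -0.05 -0.02] q [ 36.5  13.3 -55.6  78.4 -29.6 -23.2]
-8 mm white at clicks (np.float64(4.74), np.float64(4.92), 10)
-6 mm white at clicks (np.float64(4.7), np.float64(4.9), 11)
-4 mm white at clicks (np.float64(4.72), np.float64(4.92), 11)
-2 mm white at clicks (np.float64(4.84), np.float64(4.92), 5)
0 mm white at clicks (np.float64(4.86), np.float64(4.9), 3)
2 mm white at clicks (np.float64(4.88), np.float64(4.92), 3)
4 mm white at clicks (np.float64(4.9), np.float64(4.94), 3)
green 4.46 5.38
```

Request:
play_rows:
  motion:
    - {"x": 0,"y": 0,"z": -0.2,"rx": 0,"ry": 0,"rz": 0}
    - {"x": -0.4,"y": 0,"z": -0.4,"rx": 0,"ry": 0,"rz": 0}
    - {"x": -0.2,"y": 0,"z": -0.4,"rx": 0,"ry": 0,"rz": 0}
    - {"x": 0,"y": 0,"z": 0,"rx": 0,"ry": 0,"rz": 0}

```text
clock: 34.02
tool_pos: [0.5592, 0.1642, 0.1134]
orientation: [165.0, -28.7, 0.1]
force: [1.2, -0.3, -0.9]
opening: 0.0006
gripper_force: 0.0
```

```bash
python3 -c "
from tg import *
st(-.0052,-.016); click('w10')"
```

```text
t 34.02 tip mm from contact (up,acrs,in) [-22.4  -0.7 -22.1] F tool [ 0.6 -0.   1.4] need [0.25 0.03 1.09] turn [-0.05 -0.05 -0.01] q [ 41.9  10.7 -56.4  71.4 -32.  -20.8]
-8 mm white at clicks (np.float64(4.74), np.float64(4.9), 9)
-6 mm white at clicks (np.float64(4.7), np.float64(4.9), 11)
-4 mm white at clicks (np.float64(4.7), np.float64(4.92), 12)
-2 mm white at clicks (np.float64(4.72), np.float64(4.94), 12)
0 mm white at clicks (np.float64(4.72), np.float64(4.94), 12)
2 mm white at clicks (np.float64(4.74), np.float64(4.9), 9)
4 mm white at clicks (np.float64(4.7), np.float64(4.92), 12)
6 mm white at clicks (np.float64(4.7), np.float64(4.92), 12)
8 mm white at clicks (np.float64(4.72), np.float64(4.94), 12)
green 4.48 5.36
```

```bash
python3 -c "
from tg import *
c=cal('wrist'); im=cv2.imread('pics/w10.png')
for lat in(-.005,.0,.005): print([(round(k,2),im[tuple(np.rint(proj(c,line(k)+lat*YB)[::-1]).astype(int))].tolist()) for k in np.arange(4.5,5.5,.08)])"
```

```text
[(np.float64(4.5), [98, 98, 103]), (np.float64(4.58), [60, 61, 63]), (np.float64(4.66), [39, 37, 38]), (np.float64(4.74), [238, 233, 233]), (np.float64(4.82), [237, 233, 232]), (np.float64(4.9), [244, 239, 237]), (np.float64(4.98), [130, 133, 142]), (np.float64(5.06), [142, 145, 152]), (np.float64(5.14), [156, 161, 167]), (np.float64(5.22), [87, 91, 91]), (np.float64(5.3), [19, 14, 14]), (np.float64(5.38), [54, 54, 54]), (np.float64(5.46), [54, 52, 56])]
[(np.float64(4.5), [106, 102, 108]), (np.float64(4.58), [54, 55, 57]), (np.float64(4.66), [47, 45, 50]), (np.float64(4.74), [125, 122, 123]), (np.float64(4.82), [233, 229, 228]), (np.float64(4.9), [238, 234, 232]), (np.float64(4.98), [190, 187, 189]), (np.float64(5.06), [143, 145, 151]), (np.float64(5.14), [149, 152, 157]), (np.float64(5.22), [11, 7, 10]), (np.float64(5.3), [20, 18, 20]), (np.float64(5.38), [31, 32, 34]), (np.float64(5.46), [62, 60, 63])]
[(np.float64(4.5), [103, 98, 105]), (np.float64(4.58), [62, 62, 64]), (np.float64(4.66), [61, 58, 59]), (np.float64(4.74), [237, 231, 229]), (np.float64(4.82), [237, 231, 231]), (np.float64(4.9), [246, 238, 236]), (np.float64(4.98), [131, 134, 142]), (np.float64(5.06), [145, 146, 154]), (np.float64(5.14), [160, 161, 169]), (np.float64(5.22), [95, 94, 100]), (np.float64(5.3), [9, 10, 14]), (np.float64(5.38), [44, 45, 46]), (np.float64(5.46), [55, 53, 54])]
```

The line now spans clicks 4.70 to 5.19, centred on the green mark (4.92). I'll retreat, then run a last check of the wheel and the block.

Request:
play_rows:
  motion:
    - {"x": 0,"y": 0,"z": -0.6,"rx": 0,"ry": 0,"rz": 0}
    - {"x": 0,"y": 0,"z": -0.6,"rx": 0,"ry": 0,"rz": 0}
    - {"x": 0,"y": 0,"z": -0.6,"rx": 0,"ry": 0,"rz": 0}
    - {"x": 0,"y": 0,"z": 0,"rx": 0,"ry": 0,"rz": 0}
    - {"x": 0,"y": 0,"z": 0,"rx": 0,"ry": 0,"rz": 0}
    - {"x": 0,"y": 0,"z": 0,"rx": 0,"ry": 0,"rz": 0}

```text
clock: 34.83
tool_pos: [0.5391, 0.1746, 0.1504]
orientation: [165.0, -28.7, 0.0]
force: [-0.4, 0.0, 0.2]
opening: 0.0005
gripper_force: 0.0
```

```bash
python3 -c "
from tg import *
c=cal('wrist'); im=cams.snapshot('wrist'); ks=np.arange(4,6,.02)
for lat in(-.005,0,.005):
    v=np.array([im[tuple(np.rint(proj(c,line(k)+lat*YB)[::-1]).astype(int))].min() for k in ks]); b=ks[v>110]; print(b.min().round(2),b.max().round(2),b.mean().round(2))
ct=cal('top'); t=cams.snapshot('top'); h=cv2.cvtColor(t,cv2.COLOR_BGR2HSV); m=cv2.inRange(h,(110,120,40),(130,255,255)); m[:150]=0; m[230:]=0; m[:,:320]=0; m[:,420:]=0
cn=max(cv2.findContours(m,0,2)[0],key=cv2.contourArea); r=cv2.minAreaRect(cn); print(r,[onz(ct,*p,.062).round(3).tolist() for p in cv2.boxPoints(r)])
o=ctrl.get_obs(); print(o['clock'],o['force'])"
```

```text
4.68 5.16 4.92
4.7 5.18 4.94
4.72 5.14 4.93
((365.5, 196.0), (38.0, 13.0), 90.0) [[0.623, -0.238, 0.062], [0.625, -0.276, 0.062], [0.514, -0.277, 0.062], [0.513, -0.239, 0.062]]
34.925 [ 0.05920589 -0.31342765 -0.30191212]
```

The wheel and block are both in place and the robot is clear, so I'll hand the job in.

```bash
python3 -c "
from plant import workorder
print(workorder.close_job())"
```

```text
the job is handed in; nothing more can be done
None
```

I handed the job in at about 35 s: the block lies on its back on the board with its blue face up, and the white line stands at the green mark (click 5, by the wrist camera). The tool never went near the red button, though I didn't separately re-check it or the loose items at the end, and the hand-in returned no verdict.

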